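# Lay gas sample cells in the purge stand by way of the angled rest, then start the purge

## Task

Load the purge stand with the gas sample cells that stand on the tray, one by one from the left cell to the right: park each on the angled rest (foot against the ledge, valve tab up) and let go, so that you can take it afresh by its body and lay it flat in the lane that matches its compartment on the tray (left, middle, right; an empty compartment leaves its lane empty), valve tab towards the manifold. When all the cells lie in their lanes, twist the switch on the control box clockwise to its stop, hold it there for a moment and let it spring back. Leave the pliers, tape and screwdriver alone.

Things in the scene. Friction and masses are not known exactly. Their poses are not given: they have to be found in the camera images.
- cell_left: Metal gas sample cell, 0.16 kg, 110 mm long, upright in the tray's left (+y) compartment. Origin: centre of the foot's underside; z along its axis to the valve tab. Square foot 34x34 mm, z 0 to 8; round body 24 mm diameter, z 8 to 72; square collar 34x34 mm, z 72 to 80; flat valve tab z 80 to 110, 26 mm wide along x, 10 mm thick along y.
- cell_mid: Same cell, starting in the middle compartment. A cell that lies down rests on the flat sides of foot and collar, its axis 17 mm above what it lies on; its round body can then be gripped from above (5 mm gap under it). One or none of the three cells is absent in a run.
- cell_right: Same cell, starting in the right (-y) compartment of the tray.
- tray: Fixed grey storage tray 120 (x) x 300 (y) mm; floor 6 mm thick, rim and two low dividers 12 mm high. Origin at the centre of its underside. Three compartments 100 mm apart along its y: left at y = +100 mm, middle at 0, right at y = -100 mm.
- angled_rest: Loose dark steel rest, 2 kg, 130 mm high, base 140x80 mm. Its 45 degree slope rises to its own +x (roughly the robot's right). Low end: a ledge stops the foot; lips 44 mm apart, 7 mm high, guide foot and collar. From 20 to 62 mm up the slope it is cut back 16 mm, open sideways for fingers round the cell's body. May get pushed. Origin on the table.
- rest_foot (a point): Where the origin of a properly parked cell lies: foot on the ledge, 72 mm above the table. Site axes are those of angled_rest; the parked cell's z points along (0.707, 0, 0.707) in them, so it leans 45 degrees with its tab sticking out past the upper end.
- purge_stand: Fixed grey stand, 226 mm wide (y), origin on the table under the middle lane. Three lanes along its x, 70 mm apart: two cross rails (x -50 to -22 and 22 to 50 mm, tops 32 mm high), spacers 10 mm higher between lanes, 44 mm free width a lane. The manifold, 72 mm high, one port a lane, crosses its far end (x 86 to 110 mm).
- lane_left (a point): Middle of the left (+y) lane at rail-top level, 32 mm above the table; axes of purge_stand. A cell properly laid has its origin 40 mm from here to the stand's -x and 17 mm above this level, its z along the stand's +x.
- lane_mid (a point): The same for the middle lane.
- lane_right (a point): The same for the right lane (-y side).
- purge_switch (a joint): Angle of the switch on the control box (rad): 0 at rest, grows clockwise seen from above, stop at 1.0. A spring returns it to 0 when let go; it takes about 0.04 N m to start and 0.16 N m at the stop.
- switch_grip (a point): Middle of the switch's grip bar, on the turning axis, 64 mm above the table. The bar is 44 mm long along the point's x, 12 mm thick along its y and stands from 14 mm below to 15 mm above this point, on a disc 48 mm in diameter. The point turns with the switch.
- control_box: Fixed grey control box of the purge stand, 90x90 mm, 40 mm high, switch on top. Origin at the centre of its underside.
- blue_pliers: Blue pliers lying on the table, a bystander: leave alone.
- tape_1: Small roll of black tape, a bystander: leave alone.
- screwdriver_2: Screwdriver lying on the table, a bystander: leave alone.
Mind the look-alikes: they are no part of the job. Leave any red look-alike of the cell_mid alone.

How it is judged:
By the outcome, as a careful person would: the job done as asked, in the order asked, and still so for the second after the job is handed in, with the robot touching nothing.
Of cell_left, cell_mid, cell_right only 2 to 3 are there at a start; the rules pass over those that are not, and their reading is None.
At some moment in a run one of angled_rest may be knocked a few centimetres aside while the robot is not near it.
Once in a run the grip may slacken for a moment while it holds something.
It also fails if it takes over 210 s, if anything falls off the work surface, if the arm or the gripper's body presses on something with over 40 N, if the wrist force passes 120 N, or if a joint passes its speed limit or range.

## Robot

A 6-joint arm with a two-finger parallel gripper is mounted at the origin on a cart in front of the work surface, level with it; the furniture and walls round the work are solid. World frame = base frame: x ahead of the robot, y to its left, z up, the work surface at z = 0. Lengths are in m, angles in rad, forces in N, time in s.
With the tool pointing down it reaches from about 0.275 to 1 m from the base axis. Payload 8.4 kg.
Tool frame: the origin (TCP) lies between the finger pads; the fingertips stand 8 mm ahead of it and the grasp point (between the pads) lies 11 mm behind it; z points along the fingers, y is the line along which they close (so a half turn about z gives the same grasp; the last joint's range is limited). The gripper opens to 85 mm and grips with 20 to 120 N. Pads are 22 mm wide; open, the fingers measure 114 mm over their backs; the gripper's body (76 mm by 85 mm) begins 54 mm behind the grasp point. The pads swing forward as they close: fully open they stand 13 mm farther back than shut.
Start: joints at [1.335, 0.353, 1.633, -0, 1.155, -0.002], TCP at [0.145, 0.608, 0.206] pointing down, gripper open.
Joint ranges: [-2.63, 2.63], [-0.92, 2.1], [0.06, 2.66], [-1.3, 4.44], [0, 2.69], [-3.02, 3.02]. Speed limits (rad/s): [2.22, 2.22, 2.79, 3.14, 3.14, 3.14].

## Interface

Orientations are given as [roll, pitch, yaw] about the fixed x, y, z axes, in that order (R = Rz(yaw) Ry(pitch) Rx(roll)).
In Python, from rig import manip gives the robot as it stands.
- The arm moves only by the tool move_arm, never from a script. Its argument "plan" is text: rows parted by semicolons, each of 5 numbers parted by spaces: the finger opening in m, from 0 to 0.0854, then the shift along the tool's x, y, z in m, then the turn about the tool's z in rad. In form: grip tx ty tz turn; .... A call has exactly 10 rows; each row shifts and turns the commanded pose from where the row before left it, along the tool's axes as they then stand; what a row does not reach is not made up. A row lasts 1/12 s, in which the tool goes at most 41.7 mm and 7.16 degrees, less where a joint would pass 70% of its speed; a pose out of reach is approached as far as the arm can. A call is refused whole if a number of a shift passes 0.0417 or a number of a turn 0.125, either way. A call with a gripper value outside its range is refused whole. The fingers move at their own pace and stop on an object; "force" is the grip in N (left out, the last holds). Time passes only in rows, so rows that do not move let the fingers close, or fill a call up. It gives the time, the measured TCP pose, the force, the opening and the grip force at its end, in the units of the state.
- manip.sense(): the state, without advancing time (a new reading comes with each control period).
- manip.camera(name): name is "scene" or "top"; returns a dict with "color" (384x512x3 uint8, red, green, blue), "z_map" (384x512 float32, m along the optical axis (not along the pixel's ray), 0 where there is no reading), "vfov" (degrees; the focal length in pixels is half the picture's height over the tangent of half this angle, whatever the lens; pixels are square), "cx", "cy" (the principal point, pixels), "R" (3x3) and "t" (3): a world point X has camera coordinates R X + t. Camera axes: x right, y down, z forward; pixel columns grow to the right and rows downward; lengths in m; the calibration is good to about 2 mm. A picture is of the moment at which its call begins.
- manip.finish_job(): hands the job in; it is judged then, once.
The state is a dict: "t": time; "qpos": joint angles; "joint_vel": joint speeds; "joint_efforts": joint torques, N m; "tool_pos": TCP position; "eef_rot": TCP orientation; "ft_force": force on the tool from outside, world axes, zero at the start; "torque": the same for the moment, N m; "grip_width": finger opening in m; "finger_force": force on a finger pad.
Only numpy, scipy, OpenCV 4.12 (cv2) and the standard library are available. Lean on these libraries where they do the work, as an engineer would, in place of code of your own. Each camera call takes 0.05 s, during which the arm holds its last target. There are 200 camera calls.

## Working session

There is one attempt and no reset: what is moved stays moved. The work goes in short steps, Python scripts to look and compute and a tool call to move; the robot and the scene stay as the last step left them, time stands still between calls to the robot, and variables do not carry over. Pictures are saved under pics/ and viewed, at most 14 in all, crops included, and the job is handed in when it is done.

Besides the shell and the picture viewer there is one more tool, called after "Emit:" as a command line: name --argument value ..., lists and objects as JSON in quotes. move_arm: Moves the arm, as the interface text tells. Its arguments: {"type":"object","properties":{"plan":{"type":"string"},"force":{"type":"number"}},"required":["plan"]}

```bash
ls; mkdir -p pics
cat > h.py <<'E'
import numpy as np, cv2
from rig import manip
def snap(n):
    c=manip.camera(n); return c
def save(c,f,crop=None,s=1):
    im=c["color"][:,:,::-1]
    if crop: im=im[crop[1]:crop[3],crop[0]:crop[2]]
    cv2.imwrite("pics/"+f,cv2.resize(im,None,fx=s,fy=s,interpolation=cv2.INTER_CUBIC))
def world(c):
    H,W=c["z_map"].shape; f=H/2/np.tan(np.radians(c["vfov"])/2)
    u,v=np.meshgrid(np.arange(W),np.arange(H)); z=c["z_map"]
    P=np.stack([(u-c["cx"])/f*z,(v-c["cy"])/f*z,z],-1)
    return (P-c["t"])@c["R"]
E
python3 - <<'E'
from h import *
import pickle
for n in("top","scene"):
    c=snap(n); save(c,n+"0.png",s=1.5); pickle.dump(c,open(n+"0.pkl","wb")); print(n,c["vfov"],c["cx"],c["cy"],-c["R"].T@c["t"],c["R"].round(3).tolist())
print(manip.sense())
E
```

```text
pics
top 57.19910993588112 253.98230559024933 190.44793696112137 [ 0.42529549 -0.0125472   1.23252807] [[0.024, -1.0, -0.014], [-0.989, -0.022, -0.146], [0.145, 0.018, -0.989]]
scene 52.89135574618738 257.4959993764568 191.95619487723908 [0.28229556 0.67721089 0.89798366] [[-0.929, -0.37, -0.017], [-0.264, 0.694, -0.669], [0.26, -0.617, -0.743]]
{'t': 0.1, 'qpos': array([ 1.33460279e+00,  3.53607284e-01,  1.63406614e+00,  2.22300005e-05,
        1.15521204e+00, -2.36412418e-03]), 'joint_vel': array([-0.00041513, -0.00143393, -0.0035039 , -0.00073895,  0.00062711,
        0.00102819]), 'joint_efforts': array([ 6.52522376e-04, -6.06361127e+01, -3.42825508e+01, -8.07512129e-05,
        3.99465222e-03, -1.94149942e-05]), 'tool_pos': array([0.14467621, 0.60754151, 0.20531632]), 'eef_rot': array([-3.14029990e+00, -2.33824695e-05,  2.90775424e+00]), 'ft_force': array([ 0.50426475,  0.2125986 , -1.30215172]), 'torque': array([ 0.00956607,  0.00747183, -0.07794159]), 'finger_force': 0.0, 'grip_width': 0.08537772785212697}
```

View pics/top0.png

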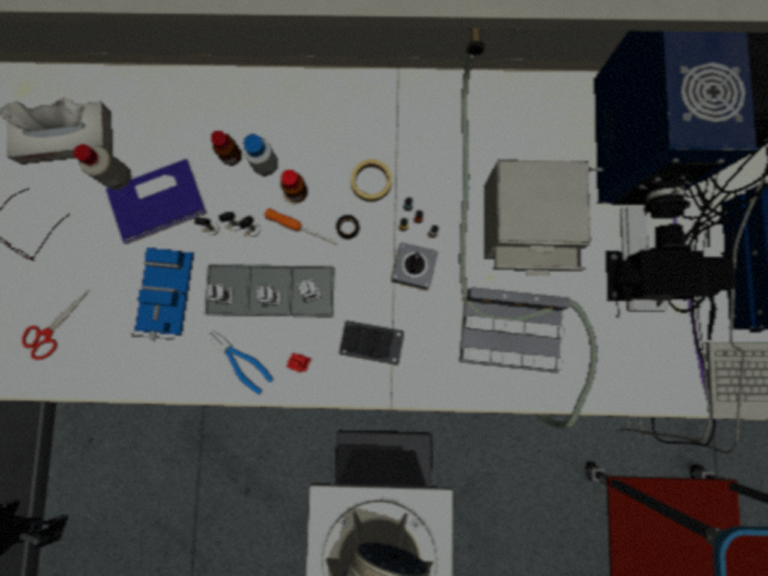

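View pics/scene0.png

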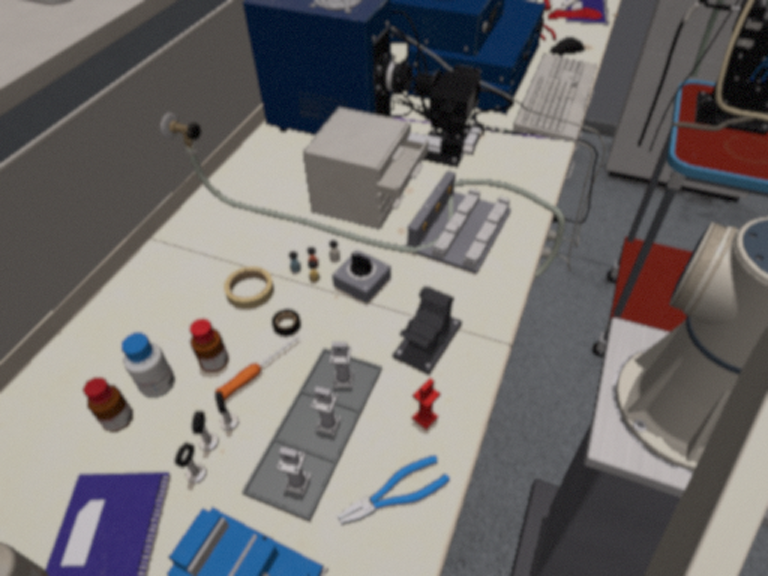

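Both views show three cells standing in the tray, top picture (1.5×) at (217,292), (267,294), (309,290). The rest is at (372,342), the red look-alike at (298,362), the switch at (415,263) and the stand at (515,330). I'll crop closer for measuring.

Run:
```python
from h import *
import pickle
c=pickle.load(open("top0.pkl","rb")); save(c,"topA.png",(130,155,290,265),5); save(c,"topB.png",(220,155,400,265),4.4)
P=world(c); Q=world(pickle.load(open("scene0.pkl","rb")))
# fused points, heights
A=np.concatenate([P.reshape(-1,3),Q.reshape(-1,3)])
for nm,pp in(("top",P),("scene",Q)):
    p=pp.reshape(-1,3)
    def sel(x0,x1,y0,y1,z0,z1):
        m=(p[:,0]>x0)&(p[:,0]<x1)&(p[:,1]>y0)&(p[:,1]<y1)&(p[:,2]>z0)&(p[:,2]<z1); return p[m]
    t=sel(.25,.9,-.6,.6,-.03,.03); print(nm,"table z",np.median(t[:,2]))
for v,u in((196,145),(195,178),(193,206),(175,277),(228,248),(210,310),(240,310),(242,199)): print(u,v,P[v,u].round(3))
```

```text
top table z 0.0002825660426658744
scene table z 0.0016192800937629911
145 196 [0.568 0.367 0.084]
178 195 [0.573 0.258 0.086]
206 193 [0.582 0.166 0.084]
277 175 [ 0.649 -0.067  0.079]
248 228 [0.471 0.024 0.078]
310 210 [ 0.539 -0.184  0.031]
310 240 [ 0.438 -0.187  0.013]
199 242 [0.422 0.178 0.106]
```

View pics/topA.png

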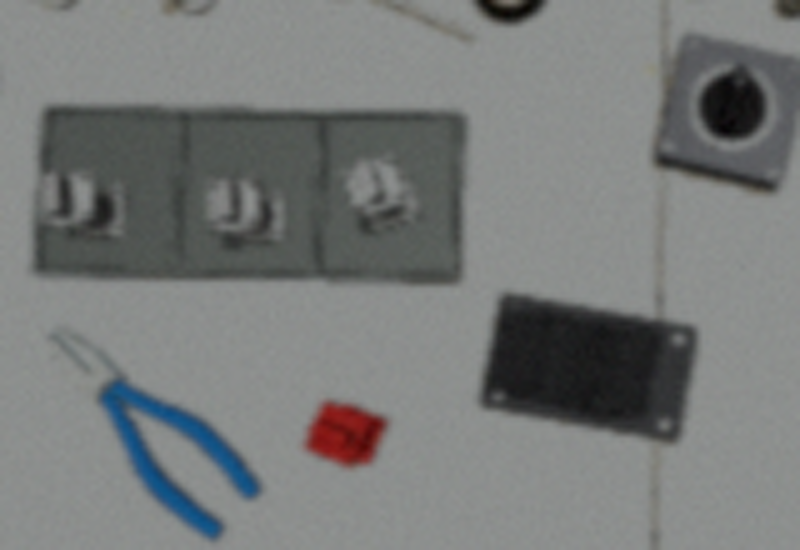

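View pics/topB.png

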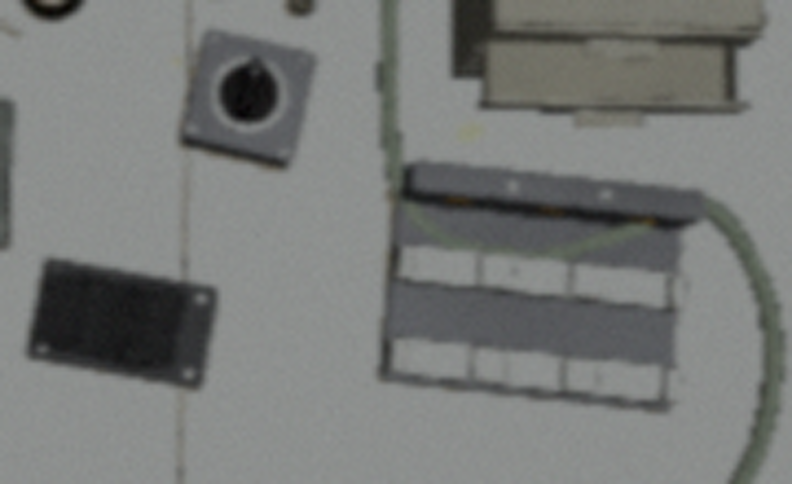

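Crop A: cells' tops sit at about (70,200), (230,207), (375,187). Tray corners are (45,107), (467,115), (460,282), (35,272), and the rest base corners are (505,293), (697,325), (680,442), (482,405). Crop B shows the stand with its manifold at the far side, yawed about −6°, and the switch at (248,92).

```bash
cat >> h.py <<'E'
def ray(c,u,v,z):
    f=c["z_map"].shape[0]/2/np.tan(np.radians(c["vfov"])/2)
    d=np.array([(u-c["cx"])/f,(v-c["cy"])/f,1])@c["R"]; o=-c["R"].T@c["t"]
    return o+d*(z-o[2])/d[2]
E
python3 - <<'E'
from h import *
import pickle
c=pickle.load(open("top0.pkl","rb")); s=pickle.load(open("scene0.pkl","rb"))
P=world(c).reshape(-1,3);Q=world(s).reshape(-1,3)
A=lambda x,y,z:ray(c,130+(x+.5)/5-.5,155+(y+.5)/5-.5,z).round(4)[:2]
B=lambda x,y,z:ray(c,220+(x+.5)/4.4-.5,155+(y+.5)/4.4-.5,z).round(4)[:2]
print("tray",[A(*q,.012) for q in((45,107),(467,115),(460,282),(35,272))])
print("box",[B(*q,.04) for q in((208,30),(316,55),(288,160),(182,137))],"sw",B(248,92,.079),B(248,92,.05))
print("manif",[B(*q,.072) for q in((412,165),(700,195))], "stand near",[B(*q,.03) for q in((380,378),(668,408))])
print("rest base",[A(*q,.006) for q in((505,293),(697,325),(680,442),(482,405))])
def grid(p,x0,x1,y0,y1,st):
    print("cols y",np.arange(y1,y0,-st).round(3))
    for x in np.arange(x1,x0,-st):
        r=[]
        for y in np.arange(y1,y0,-st):
            m=(abs(p[:,0]-x)<st/2)&(abs(p[:,1]-y)<st/2); r.append("%4d"%(1000*np.median(p[m,2])) if m.any() else "   .")
        print("%.3f"%x," ".join(r))
F=np.concatenate([P,Q])
print("rest");grid(F,.38,.54,-.09,.11,.01)
print("stand");grid(P,.36,.60,-.35,-.08,.012)
E
```

```text
tray [array([0.6474, 0.4189]), array([0.6482, 0.1194]), array([0.53  , 0.1199]), array([0.5301, 0.4174])]
box [array([ 0.7032, -0.0336]), array([ 0.685 , -0.1187]), array([ 0.6012, -0.0977]), array([ 0.6175, -0.015 ])] sw [ 0.6468 -0.0641] [ 0.6524 -0.0654]
manif [array([ 0.5948, -0.1889]), array([ 0.5769, -0.4046])] stand near [array([ 0.4354, -0.1708]), array([ 0.418 , -0.3901])]
rest base [array([0.5236, 0.0888]), array([ 0.5045, -0.0455]), array([ 0.4237, -0.0353]), array([0.4457, 0.1021])]
rest
cols y [ 0.11  0.1   0.09  0.08  0.07  0.06  0.05  0.04  0.03  0.02  0.01  0.
 -0.01 -0.02 -0.03 -0.04 -0.05 -0.06 -0.07 -0.08]
0.540    0    0    0    0    0    0    0    0    0    1    0    0    0    0    0    1    0    0    0    1
0.530    0    0    0    0    0    0    0    0    0    0    0    0    0    0    0    0    0    0   -1    0
0.520    0    0    5   11    9    1    0    0    0   -1    0    0    1    0    0    0    0    0    0    0
0.510    1    0   11   16   13   12   12   11   12   13    8    8    2    0    0   -1   -1    0    0   -1
0.500    0    0   12   74   66   63   71   
[... 3232 characters left out ...]
    0   -2    0   -1    0    6   10    8   12   14   14   21   28   20   31   34   38   33   30
0.420   -1    0    0    0    0    0    0    0    0    0    0    0    0   -2    0    0    0    0    0    0    2    8   10
0.408    0   -1   -1    0    0    0   -1    0    1   -2   -1   -1    0   -2   -2    0    0   -1    0   -1    0    0   -1
0.396   -2    0    0    0    0   -1    0   -1    0    0   -1    0    0   -1   -1    0    0   -1    0    0    0    0   -1
0.384    0    0    0   -1   -1   -1    0   -1    0   -1    0   -2   -1   -1    0   -1    0   -2   -1   -1   -1    0    0
0.372   -1   -1    0   -1   -1    0   -1    0    0   -2    0    0    0   -1   -1    0    0   -1    0    0    0    0    0
```

Run:
```python
from h import *
import pickle
from scipy.optimize import minimize
c=pickle.load(open("top0.pkl","rb")); s=pickle.load(open("scene0.pkl","rb"))
P=world(c).reshape(-1,3);Q=world(s).reshape(-1,3)
def fit(p,h,x0,R):
    q=p[(np.hypot(p[:,0]-x0[0],p[:,1]-x0[1])<R)&(p[:,2]<.2)]
    def cost(v):
        cs,sn=np.cos(v[2]),np.sin(v[2]); d=q[:,:2]-v[:2]
        X=d[:,0]*cs+d[:,1]*sn; Y=-d[:,0]*sn+d[:,1]*cs
        return np.minimum(abs(h(X,Y)-q[:,2]),.012).mean()*1000
    best=min((minimize(cost,np.array(x0)+np.array([a,b,0]),method="Nelder-Mead",options=dict(initial_simplex=np.array(x0)+np.array([[a,b,0],[a+.006,b,0],[a,b+.006,0],[a,b,.04]]))) for a in(-.006,0,.006) for b in(-.006,0,.006)),key=lambda r:r.fun)
    return best.x.round(4),round(best.fun,2)
def stand(X,Y):
    h=np.where((abs(Y)<.113)&(X>-.06)&(X<.11),.013,0.)
    rail=(abs(Y)<.113)&(abs(abs(X)-.036)<.014)
    lane=np.minimum(np.minimum(abs(Y),abs(Y-.07)),abs(Y+.07))<.022
    h=np.where(rail,np.where(lane,.032,.041),h)
    return np.where((abs(Y)<.113)&(X>.086)&(X<.11),.071,h)
print("stand",fit(P,stand,[.485,-.287,-.085],.16), fit(Q,stand,[.485,-.287,-.085],.16))
tray=lambda X,Y: np.where((abs(X)<.06)&(abs(Y)<.15),np.where((abs(X)>.056)|(abs(Y)>.146)|(abs(abs(Y)-.05)<.002),.012,.006),0)
print("tray",fit(P,tray,[.589,.269,0],.2))
box=lambda X,Y: np.where((abs(X)<.045)&(abs(Y)<.045),np.where(np.hypot(X,Y)<.024,.05,.04),0)
print("box",fit(P,box,[.65,-.066,-.2],.1),fit(Q,box,[.65,-.066,-.2],.1))
base=lambda X,Y: np.where((abs(X)<.07)&(abs(Y)<.04),.011,0)
L=np.concatenate([P,Q]); L=L[L[:,2]<.02]
print("rest base",fit(L,base,[.474,.0275,-1.72],.13))
yaw=-1.72; o=np.array([.474,.0275]); ex=np.array([np.cos(yaw),np.sin(yaw)]); ey=np.array([-ex[1],ex[0]])
for n,p in(("P",P),("Q",Q)):
  d=p[:,:2]-o; U=d@ex; V=d@ey
  m=(abs(U)<.09)&(abs(V)<.06)&(p[:,2]>.02)&(p[:,2]<.2); print(n,"V range",np.percentile(V[m],[2,5,50,95,98]).round(3))
  for u in np.arange(-.07,.075,.005):
    m=(abs(U-u)<.0025)&(abs(V)<.015)&(p[:,2]<.2)
    if m.sum(): print("%.3f"%u,np.percentile(p[m,2],[15,50,85]).round(3),end=" | ")
  print()
# switch bar & cells
d=P-[.6475,-.065,0]; m=(np.hypot(d[:,0],d[:,1])<.035)&(P[:,2]>.062)&(P[:,2]<.1); b=P[m]; print("bar",b.mean(0).round(4),len(b),np.percentile(b[:,2],80)); 
r=cv2.minAreaRect((b[:,:2]*1000).astype(np.float32)); print(r)
for y in(.369,.269,.169):
  for n,p in(("P",P),("Q",Q)):
    m=(abs(p[:,0]-.59)<.05)&(abs(p[:,1]-y)<.045)
    for lo,hi in((.1,.125),(.075,.088)):
      b=p[m&(p[:,2]>lo)&(p[:,2]<hi)]
      if len(b)>3: print(y,n,lo,len(b),b.mean(0).round(4),cv2.minAreaRect((b[:,:2]*1000).astype(np.float32)))
```

```text
stand (array([ 0.4803, -0.2896, -0.0855]), np.float64(2.84)) (array([ 0.4792, -0.2919, -0.0821]), np.float64(3.88))
tray (array([0.5902, 0.2738, 0.0077]), np.float64(3.31))
box (array([ 0.6524, -0.0647, -0.2074]), np.float64(2.58)) (array([ 0.6514, -0.0668, -0.221 ]), np.float64(3.77))
rest base (array([ 0.4735,  0.0296, -1.723 ]), np.float64(1.95))
P V range [-0.028 -0.026 -0.001  0.024  0.026]
-0.070 [0.009 0.009 0.011] | -0.065 [0.073 0.075 0.077] | -0.060 [0.074 0.077 0.08 ] | -0.055 [0.074 0.077 0.079] | -0.050 [0.069 0.071 0.074] | -0.045 [0.064 0.067 0.07 ] | -0.040 [0.059 0.061 0.063] | -0.035 [0.059 0.062 0.066] | -0.030 [0.065 0.068 0.071] | -0.025 [0.07  0.072 0.074] | -0.020 [0.068 0.07  0.071] | -0.015 [0.063 0.065 0.067] | -0.010 [0.062 0.064 0.067] | -0.005 [0.067 0.07  0.072] | 0.000 [0.073 0.075 0.078] | 0.005 [0.077 0.08  0.082] | 0.010 [0.104 0.107 0.11 ] | 0.015 [0.11  0.113 0.114] | 0.020 [0.114 0.117 0.119] | 0.025 [0.113 0.115 0.117] | 0.030 [0.108 0.11  0.113] | 0.035 [0.103 0.104 0.108] | 0.040 [0.095 0.1   0.102] | 0.045 [0.006 0.011 0.013] | 0.050 [0.009 0.
[... 2025 characters left out ...]
39)
0.269 Q 0.075 102 [0.5673 0.2696 0.0854] ((570.3823852539062, 263.7006530761719), (32.98305892944336, 34.64755630493164), 3.066063165664673)
0.169 P 0.1 32 [0.5845 0.1718 0.1134] ((585.4200439453125, 172.7051544189453), (25.453140258789062, 10.541340827941895), 21.760927200317383)
0.169 P 0.075 67 [0.5836 0.1711 0.0847] ((585.43603515625, 172.70826721191406), (33.434452056884766, 33.49897766113281), 20.509599685668945)
0.169 Q 0.1 77 [0.5839 0.1727 0.1117] ((584.7314453125, 171.1538543701172), (25.56342315673828, 12.588263511657715), 21.187511444091797)
0.169 Q 0.075 82 [0.5808 0.1796 0.0853] ((584.3404541015625, 172.6806640625), (33.50407791137695, 33.43666076660156), 23.42282485961914)
```

The measurements agree with the given sizes. 
- **Cells:** L (.572,.375), M (.5715,.264), R (.585,.172).
- **Rest:** (.4735,.0296), yaw −1.723; its foot point is about (.481,.0785,.072).
- **Stand:** (.480,−.290), yaw −.085.
- **Switch:** (.652,−.0645).

The tool can only turn about vertical, so I'll take each cell by its tab, tilt it into the rest's V-shaped seat by pivoting, and release.

Emit:
move_arm --plan "0.0854 -0.0313 -0.0085 0 0;0.0854 -0.0313 -0.0085 0 0;0.0854 -0.0313 -0.0085 0 0;0.0854 -0.0313 -0.0085 0 0;0.0854 -0.0313 -0.0085 0 0;0.0854 -0.0313 -0.0085 0 0;0.0854 -0.0313 -0.0085 0 0;0.0854 -0.0313 -0.0085 0 0;0.0854 -0.0313 -0.0085 0 0;0.0854 -0.0313 -0.0085 0 0" --force 30

```text
t: 0.93
tool_pos: [0.4307, 0.4517, 0.2057]
eef_rot: [-3.141, -0.0, 2.908]
ft_force: [0.1, 0.8, -1.0]
grip_width: 0.0858
finger_force: 0.0
```

Emit:
move_arm --plan "0.0854 -0.0313 -0.0085 0 0;0.0854 -0.0313 -0.0085 0 0;0.0854 -0.0313 -0.0085 0 0;0.0854 -0.0313 -0.0085 0 0;0.0854 -0.0313 -0.0085 0 0;0.06 0 0 0.009 -0.0675;0.06 0 0 0.009 -0.0675;0.06 0 0 0.009 -0.0675;0.06 0 0 0.009 -0.0675;0.06 0 0 0.009 -0.0675"

```text
t: 1.77
tool_pos: [0.5718, 0.3748, 0.16]
eef_rot: [-3.141, -0.001, -3.035]
ft_force: [-1.3, -0.1, 0.5]
grip_width: 0.0602
finger_force: 0.0
```

```bash
cat >> h.py <<'E'
def go(x,y,z,yaw):
    s=manip.sense(); p=s["tool_pos"]; w=s["eef_rot"][2]; d=np.array([x,y,z])-p
    dy=(yaw-w+np.pi)%(2*np.pi)-np.pi
    print("t%.1f pos"%s["t"],p.round(4),"yaw %.3f"%w,"q1 %.2f q6 %.2f"%(s["qpos"][0],s["qpos"][5]),"w %.4f"%s["grip_width"],"F",s["ft_force"].round(1))
    print("shift tx %.4f ty %.4f tz %.4f turn %.3f"%(d[0]*np.cos(w)+d[1]*np.sin(w),d[0]*np.sin(w)-d[1]*np.cos(w),-d[2],-dy))
E
python3 -c "
from h import *
go(.572,.375,.099,3.245)"
```

```text
t1.8 pos [0.5718 0.3748 0.16  ] yaw -3.035 q1 0.58 q6 -1.10 w 0.0602 F [-1.3 -0.1  0.5]
shift tx -0.0002 ty 0.0001 tz 0.0610 turn 0.003
```

Emit:
move_arm --plan "0.05 0 0 0.0122 0;0.05 0 0 0.0122 0;0.05 0 0 0.0122 0;0.05 0 0 0.0122 0;0.05 0 0 0.0122 0;0 0 0 0 0;0 0 0 0 0;0 0 0 0 0;0 0 0 0 0;0 0 0 0 0" --force 40

```text
t: 2.6
tool_pos: [0.5725, 0.3755, 0.1009]
eef_rot: [3.141, 0.001, -3.038]
ft_force: [0.6, -0.2, 0.3]
grip_width: 0.0003
finger_force: 0.0
```

Emit:
move_arm --plan "0 0 0 -0.004 0;0 0 0 -0.012 0;0 0 0 -0.018 0;0 0 0 -0.018 0;0 0 0 -0.018 0;0 0 0 -0.018 0;0 0 0 -0.018 0;0 0 0 -0.018 0;0 0 0 -0.012 0;0 0 0 0 0"

```text
t: 3.43
tool_pos: [0.5734, 0.3762, 0.2403]
eef_rot: [3.139, 0.005, -3.038]
ft_force: [0.5, 0.1, -0.3]
grip_width: 0.0001
finger_force: 0.0
```

```bash
python3 -c "
from h import *
go(.479,.066,.235,1.419)
c=snap('scene'); save(c,'s1.png',s=1.2)"
```

```text
t3.4 pos [0.5734 0.3762 0.2403] yaw -3.038 q1 0.58 q6 -1.10 w 0.0001 F [ 0.5  0.1 -0.3]
shift tx 0.1260 ty -0.2987 tz 0.0053 turn 1.826
```

View pics/s1.png

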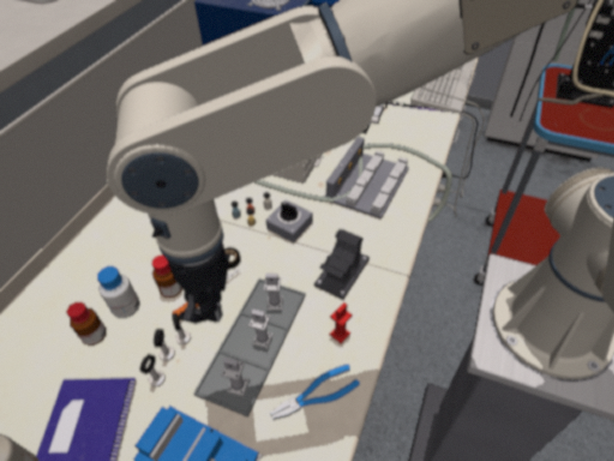

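The picture shows the cell still standing at (237,378) and the gripper shut empty, so the close missed. I'll compare the positions of gripper and cell in the cloud.

Run:
```python
from h import *
go(.572,.375,.099,3.245)
s=manip.sense(); print(s["qpos"],s["tool_pos"],s["eef_rot"])
for n in("top","scene"):
    c=snap(n); p=world(c).reshape(-1,3)
    m=(abs(p[:,0]-.59)<.06)&(abs(p[:,1]-.37)<.07)
    for lo,hi in((.02,.07),(.075,.088),(.1,.125),(.15,.22),(.22,.25),(.25,.27),(.27,.3)):
      b=p[m&(p[:,2]>lo)&(p[:,2]<hi)]
      if len(b)>5: print(n,lo,len(b),b.mean(0).round(3),b.min(0).round(3),b.max(0).round(3))
    if n=="scene": save(c,"s2.png",(100,150,320,400),3)
```

```text
t3.5 pos [0.5728 0.3757 0.2381] yaw -3.038 q1 0.58 q6 -1.10 w -0.0002 F [-0.4  0.5 -0. ]
shift tx 0.0008 ty -0.0006 tz 0.1391 turn 0.000
[ 5.78360720e-01  4.18730099e-01  1.46292372e+00  2.06332307e-05
  1.25647031e+00 -1.09615077e+00] [0.57275213 0.37570861 0.23813152] [ 3.13998998e+00  3.07611690e-03 -3.03788630e+00]
top 0.02 23 [0.573 0.366 0.036] [0.562 0.362 0.02 ] [0.59  0.373 0.058]
top 0.075 56 [0.571 0.369 0.085] [0.557 0.357 0.078] [0.591 0.39  0.088]
top 0.1 39 [0.573 0.374 0.113] [0.56  0.37  0.101] [0.587 0.381 0.119]
top 0.27 14 [0.565 0.372 0.279] [0.562 0.365 0.27 ] [0.569 0.38  0.289]
scene 0.02 90 [0.567 0.381 0.04 ] [0.56  0.368 0.02 ] [0.584 0.387 0.063]
scene 0.075 125 [0.568 0.38  0.085] [0.554 0.356 0.078] [0.588 0.393 0.088]
scene 0.1 88 [0.571 0.376 0.113] [0.559 0.367 0.1  ] [0.585 0.381 0.119]
scene 0.25 8 [0.564 0.377 0.268] [0.562 0.369 0.263] [0.572 0.386 0.27 ]
scene 0.27 87 [0.564 0.379 0.284] [0.56 0.36 0.27] [0.573 0.389 0.3  ]
```

View pics/s2.png

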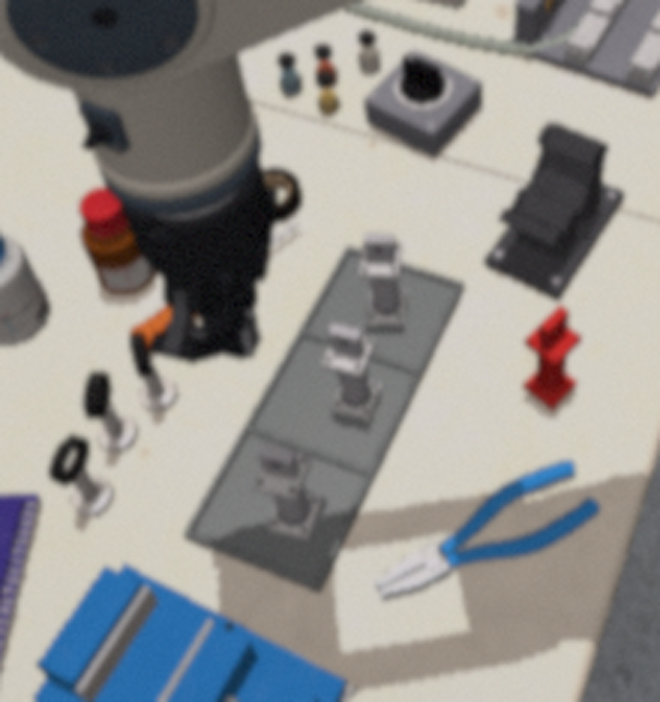

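Run:
```python
from h import *
c=snap("scene"); W=world(c); p=W.reshape(-1,3)
m=(abs(p[:,0]-.573)<.1)&(abs(p[:,1]-.376)<.1)&(p[:,2]>.13)&(p[:,2]<.4)
b=p[m]
for lo in np.arange(.2,.36,.01):
    q=b[(b[:,2]>=lo)&(b[:,2]<lo+.01)]
    if len(q): print(round(lo,3),len(q),q.min(0).round(3),q.max(0).round(3))
save(c,"s3.png",(130,230,210,290),8)
for u,v in((160,265),(165,268),(172,267),(180,266),(183,262)): print(u,v,W[v,u].round(3))
# projected TCP pixel
f=192/np.tan(np.radians(c["vfov"])/2)
for X in((.5728,.3757,.2381),(.5728,.3757,.230),(.5728,.3757,.26)):
    q=c["R"]@np.array(X)+c["t"]; print("proj",X,(q[:2]/q[2]*f+[c["cx"],c["cy"]]).round(1))
```

```text
0.26 12 [0.561 0.37  0.262] [0.574 0.386 0.27 ]
0.27 37 [0.56 0.36 0.27] [0.573 0.388 0.28 ]
0.28 31 [0.561 0.359 0.28 ] [0.569 0.388 0.29 ]
0.29 20 [0.561 0.369 0.29 ] [0.566 0.387 0.3  ]
0.3 35 [0.557 0.348 0.301] [0.581 0.402 0.31 ]
0.31 121 [0.556 0.333 0.31 ] [0.583 0.408 0.32 ]
0.32 82 [0.554 0.33  0.32 ] [0.568 0.421 0.33 ]
0.33 83 [0.554 0.321 0.33 ] [0.566 0.426 0.34 ]
0.34 127 [0.554 0.313 0.34 ] [0.58  0.436 0.35 ]
0.35 190 [0.551 0.313 0.35 ] [0.579 0.437 0.36 ]
160 265 [0.561 0.431 0.356]
165 268 [0.553 0.431 0.351]
172 267 [0.557 0.412 0.322]
180 266 [0.565 0.385 0.278]
183 262 [0.561 0.378 0.285]
proj (0.5728, 0.3757, 0.2381) [182.1 271.9]
proj (0.5728, 0.3757, 0.23) [182.8 274. ]
proj (0.5728, 0.3757, 0.26) [180.3 266. ]
```

View pics/s3.png

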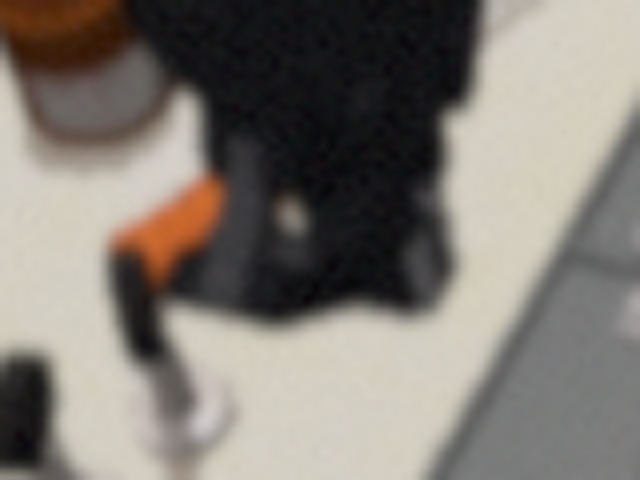

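The lowest fingertips, around crop pixel (280,320), measure z≈0.26 while the reported TCP is 0.238. So the tips sit about 3 cm higher than I assumed, and the gripper closed above the tab. I'll go lower and use the width reading (10 = tab, 34 = collar) as the check.

Emit:
move_arm --plan "0.06 0 0 0 0;0.06 0 0 0 0;0.06 0 0 0.02 0;0.06 0 0 0.025 0;0.06 0 0 0.025 0;0.06 0 0 0.025 0;0.06 0 0 0.025 0;0.06 0 0 0.025 0;0.06 0 0 0.02 0;0.06 0 0 0 0"

```text
t: 4.47
tool_pos: [0.569, 0.3733, 0.0657]
eef_rot: [-3.138, -0.007, -3.038]
ft_force: [0.1, -1.4, -0.9]
grip_width: 0.0601
finger_force: 0.0
```

Emit:
move_arm --plan "0 0 0 0 0;0 0 0 0 0;0 0 0 0 0;0 0 0 0 0;0 0 0 0 0;0 0 0 0 0;0 0 0 0 0;0 0 0 0 0;0 0 0 0 0;0 0 0 0 0"

```text
t: 5.3
tool_pos: [0.5729, 0.3756, 0.0727]
eef_rot: [3.141, 0.002, -3.038]
ft_force: [-0.5, -1.7, 6.8]
grip_width: 0.009
finger_force: 42.4
```

Run:
```python
from h import *
go(.572,.375,.099,3.245)
c=snap("scene"); W=world(c); save(c,"s4.png",(130,220,230,295),8)
```

```text
t5.3 pos [0.5729 0.3756 0.0727] yaw -3.038 q1 0.58 q6 -1.10 w 0.0090 F [-0.5 -1.7  6.8]
shift tx 0.0009 ty -0.0005 tz -0.0263 turn 0.000
```

View pics/s4.png

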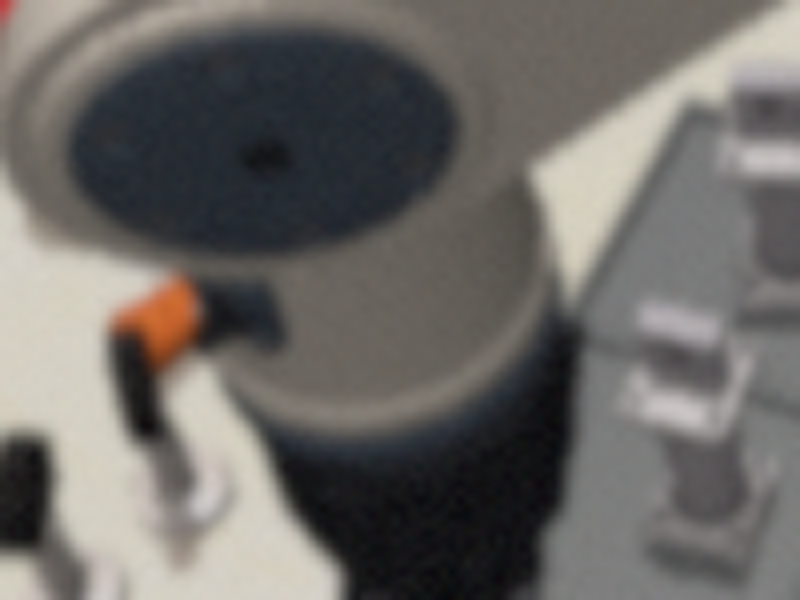

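The tab is gripped (9 mm, 42 N), with the tips pushing on the collar at reading 0.0727. The pads need room to pivot, so I'll regrip 10 mm higher and then lift.

Emit:
move_arm --plan "0.03 0 0 0 0;0.03 0 0 0 0;0.03 0 0 0 0;0.03 0 0 -0.006 0;0.03 0 0 -0.006 0;0.03 0 0 0 0;0.03 0 0 0 0;0 0 0 0 0;0 0 0 0 0;0 0 0 0 0"

```text
t: 6.18
tool_pos: [0.5721, 0.3753, 0.0831]
eef_rot: [3.141, 0.0, -3.038]
ft_force: [-0.1, -0.3, 2.4]
grip_width: 0.0085
finger_force: 40.6
```

Emit:
move_arm --plan "0 0 0 0 0;0 0 0 0 0;0 0 0 0 0;0 0 0 -0.015 0;0 0 0 -0.02 0;0 0 0 -0.025 0;0 0 0 -0.025 0;0 0 0 -0.025 0;0 0 0 -0.02 0;0 0 0 0 0"

```text
t: 7.02
tool_pos: [0.5737, 0.3763, 0.2173]
eef_rot: [3.139, 0.005, -3.038]
ft_force: [1.6, 0.5, -0.9]
grip_width: 0.0086
finger_force: 40.2
```

```bash
python3 -c "
from h import *
go(.479,.066,.235,1.419)"
```

```text
t7.0 pos [0.5737 0.3763 0.2173] yaw -3.038 q1 0.58 q6 -1.10 w 0.0086 F [ 1.6  0.5 -0.9]
shift tx 0.1263 ty -0.2988 tz -0.0177 turn 1.826
```

Emit:
move_arm --plan "0 0.0105 -0.0249 -0.0015 0;0 0.0105 -0.0249 -0.0015 0;0 0.0105 -0.0249 -0.0015 0;0 0.0105 -0.0249 -0.0015 0;0 0.0105 -0.0249 -0.0015 0;0 0.0105 -0.0249 -0.0015 0;0 0.0105 -0.0249 -0.0015 0;0 0.0105 -0.0249 -0.0015 0;0 0.0105 -0.0249 -0.0015 0;0 0.0105 -0.0249 -0.0015 0"

```text
t: 7.85
tool_pos: [0.4918, 0.1153, 0.2265]
eef_rot: [-3.141, -0.002, -3.038]
ft_force: [0.6, 0.9, -0.7]
grip_width: 0.0085
finger_force: 40.1
```

Emit:
move_arm --plan "0 0.0105 -0.0249 -0.0015 0;0 0.0105 -0.0249 -0.0015 0;0 0 0 0 0.1217;0 0 0 0 0.1217;0 0 0 0 0.1217;0 0 0 0 0.1217;0 0 0 0 0.1217;0 0 0 0 0.1217;0 0 0 0 0.1217;0 0 0 0 0.1217"

```text
t: 8.68
tool_pos: [0.4766, 0.0648, 0.2295]
eef_rot: [-3.14, -0.001, 2.266]
ft_force: [-0.4, -0.6, -1.7]
grip_width: 0.0086
finger_force: 40.1
```

Emit:
move_arm --plan "0 0 0 0 0.1217;0 0 0 0 0.1217;0 0 0 0 0.1217;0 0 0 0 0.1217;0 0 0 0 0.1217;0 0 0 0 0.1217;0 0 0 0 0.1217;0 0 0 0 0;0 0 0 0 0;0 0 0 0 0"

```text
t: 9.52
tool_pos: [0.4771, 0.0649, 0.2303]
eef_rot: [-3.14, 0.0, 1.424]
ft_force: [-0.4, 0.9, -2.3]
grip_width: 0.0084
finger_force: 40.1
```

```bash
cat >> h.py <<'E'
def rest(x0=(.4735,.0296,-1.723)):
    """fit rest pose on top+scene clouds: base plate + slope profile"""
    from scipy.optimize import minimize
    p=np.concatenate([world(snap(n)).reshape(-1,3) for n in("top","scene")])
    q=p[(np.hypot(p[:,0]-x0[0],p[:,1]-x0[1])<.14)&(p[:,2]<.125)]
    us=np.array([-.066,-.065,-.056,-.038,-.0245,-.0125,.006,.0065,.022,.041,.0415])
    zs=np.array([.011,.073,.0775,.0595,.073,.0625,.081,.104,.1195,.1005,.011])
    def cost(v):
        cs,sn=np.cos(v[2]),np.sin(v[2]); d=q[:,:2]-v[:2]
        X=d[:,0]*cs+d[:,1]*sn; Y=-d[:,0]*sn+d[:,1]*cs
        h=np.where((abs(X)<.07)&(abs(Y)<.04),.011,0)
        h=np.where((abs(Y)<.029)&(X>-.066)&(X<.0415),np.interp(X,us,zs),h)
        return np.minimum(abs(h-q[:,2]),.015).mean()*1000
    r=min((minimize(cost,np.array(x0)+[a,b,0],method="Nelder-Mead",options=dict(initial_simplex=np.array(x0)+np.array([[a,b,0],[a+.008,b,0],[a,b+.008,0],[a,b,.05]]))) for a in(-.02,0,.02) for b in(-.02,0,.02)),key=lambda r:r.fun)
    x,y,w=r.x; e=np.array([np.cos(w),np.sin(w)])
    print("rest",r.x.round(4),"cost %.2f"%r.fun,"tool yaw %.3f"%(w+np.pi),"valley",(np.array([x,y])-.038*e).round(4),"foot",(np.array([x,y])-.0495*e).round(4))
E
python3 -c "
from h import *
rest()
go(.4793,.0672,.235,1.419)"
```

```text
rest [ 0.4729  0.0262 -1.7194] cost 2.92 tool yaw 1.422 valley [0.4785 0.0637] foot [0.4802 0.0751]
t9.6 pos [0.4774 0.065  0.2306] yaw 1.422 q1 0.13 q6 0.28 w 0.0088 F [-0.2  0.2 -1.9]
shift tx 0.0025 ty 0.0016 tz -0.0044 turn 0.003
```

Emit:
move_arm --plan "0 0 0.0015 0.0085 0;0 0 0 0.0085 0;0 0 0 0.0085 0;0 0 0 0.0085 0;0 0 0 0.0085 0;0 0 0 0.0085 0;0 0 0 0.0085 0;0 0 0 0.0085 0;0 0 0 0 0;0 0 0 0 0"

```text
t: 10.45
tool_pos: [0.4787, 0.0647, 0.1624]
eef_rot: [-3.14, 0.0, 1.42]
ft_force: [0.2, 0.1, -2.0]
grip_width: 0.0084
finger_force: 40.1
```

Emit:
move_arm --plan "0 0 0 0.002 0;0 0 0 0.002 0;0 0 0 0.002 0;0 0 0 0.002 0;0 0 0 0.001 0;0 0 0 0 0;0 0 0 0 0;0 0 0 0 0;0 0 0 0 0;0 0 0 0 0"

```text
t: 11.28
tool_pos: [0.4796, 0.0647, 0.1545]
eef_rot: [3.14, -0.0, 1.42]
ft_force: [-0.7, -1.4, 5.7]
grip_width: 0.0085
finger_force: 41.0
```

```bash
python3 -c "
from h import *
go(.479,.065,.154,1.422)
c=snap('scene');save(c,'s5.png',(190,120,350,240),5)"
```

```text
t11.3 pos [0.4796 0.0647 0.1545] yaw 1.420 q1 0.13 q6 0.28 w 0.0085 F [-0.7 -1.4  5.7]
shift tx 0.0003 ty -0.0006 tz 0.0005 turn -0.002
```

View pics/s5.png

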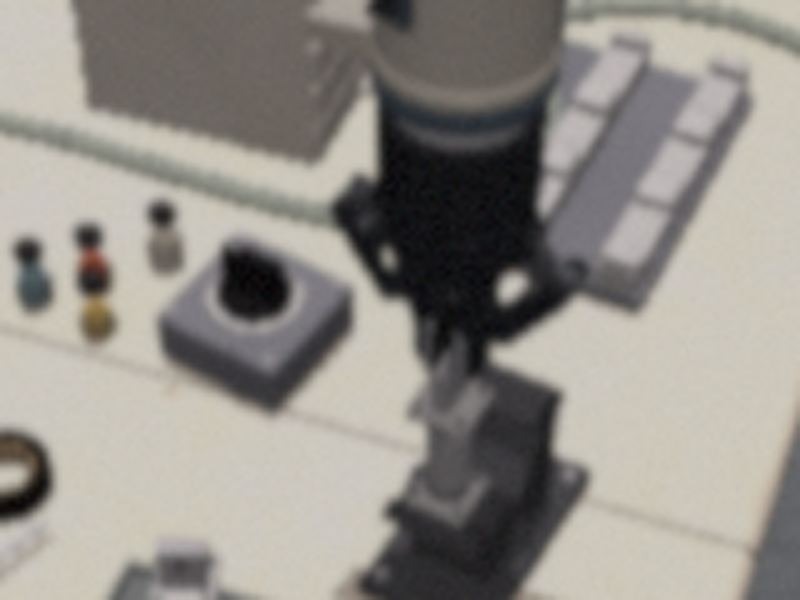

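The picture shows the cell seated upright in the rest's valley, foot at (445,495). It touched at the predicted height with about 7 N. Next I'll tilt along the pivot arc to 30° at low grip.

Emit:
move_arm --plan "0 -0.0043 0 0.0004 0;0 -0.0043 0 0.0007 0;0 -0.0043 0 0.001 0;0 -0.0042 0 0.0013 0;0 -0.0042 0 0.0016 0;0 -0.0041 0 0.0019 0;0 -0.0040 0 0.0021 0;0 -0.0039 0 0.0023 0;0 -0.0039 0 0.0026 0;0 -0.0038 0 0.0029 0" --force 20

```text
t: 12.17
tool_pos: [0.4779, 0.0231, 0.1423]
eef_rot: [3.131, -0.001, 1.42]
ft_force: [-2.8, -5.4, 39.6]
grip_width: 0.0086
finger_force: 55.0
```

```bash
python3 -c "
from h import *
go(.479,.065,.154,1.422)
c=snap('scene');save(c,'s6.png',(190,120,350,240),5)"
```

```text
t12.2 pos [0.4779 0.0231 0.1423] yaw 1.420 q1 0.05 q6 0.20 w 0.0086 F [-2.8 -5.4 39.6]
shift tx 0.0416 ty -0.0052 tz -0.0117 turn -0.002
```

View pics/s6.png

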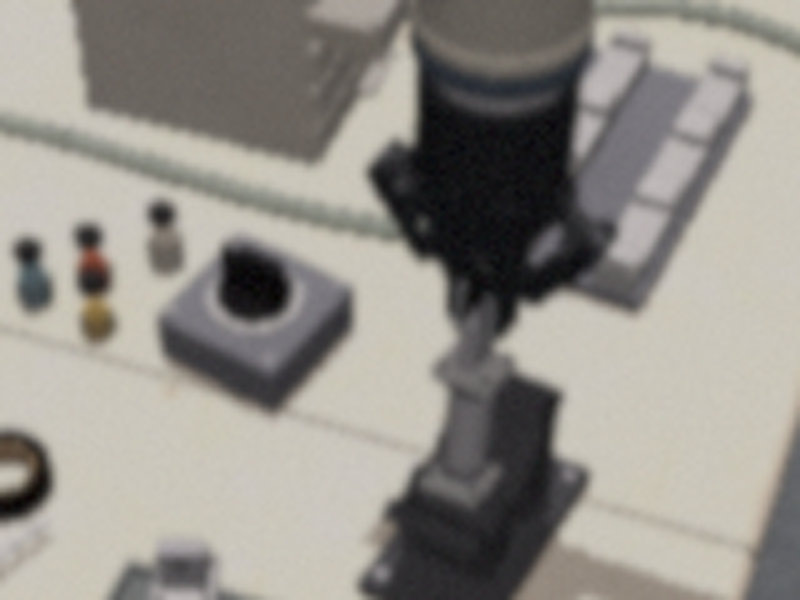

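The cell tilted only about 10° and its foot rode up the slope: at small tilts the contact corner works against the pivot, and the force reached 40 N. I'll lift clear. On free table right of the rest I'll drag the foot to tilt the cell in the grip to 45°, then set it on the rest by pure translation.

Emit:
move_arm --plan "0 0 0 -0.01 0;0 0 0 -0.015 0;0 0 0 -0.02 0;0 0 0 -0.025 0;0 0 0 -0.025 0;0 0 0 0 0;0 -0.014 0.006 0 0;0 -0.014 0.006 0 0;0 -0.014 0.006 0 0;0 -0.014 0.006 0 0" --force 30

```text
t: 13.05
tool_pos: [0.4878, -0.0356, 0.2313]
eef_rot: [-3.141, 0.0, 1.42]
ft_force: [0.3, 0.9, -2.1]
grip_width: 0.0084
finger_force: 48.5
```

Emit:
move_arm --plan "0 -0.014 0.006 0 0;0 -0.014 0.006 0 0;0 0 0 0.025 0;0 0 0 0.025 0;0 0 0 0.025 0;0 0 0 0.025 0;0 0 0 0.025 0;0 0 0 0.015 0;0 0 0 0 0;0 0 0 0 0"

```text
t: 13.88
tool_pos: [0.4948, -0.0643, 0.0912]
eef_rot: [-3.139, 0.0, 1.42]
ft_force: [0.5, -0.6, -0.9]
grip_width: 0.0087
finger_force: 48.5
```

```bash
cat >> h.py <<'E'
def tilt(y0,x0,yaw=1.42):
    "tilt of a held cell from the clouds: profile of lowest/left points below the tool"
    u=-np.array([np.cos(yaw),np.sin(yaw)])
    for n in("scene","top"):
        p=world(snap(n)).reshape(-1,3); d=p[:,:2]-[x0,y0]; U=d@u; V=d@[-u[1],u[0]]
        zt=manip.sense()["tool_pos"][2]
        for lo in np.arange(-.085,.02,.008):
            m=(abs(V)<.03)&(abs(U)<.13)&(p[:,2]>max(zt+lo,.004))&(p[:,2]<=zt+lo+.008)
            if m.sum()>2: print(n,"%.3f"%(zt+lo+.004),m.sum(),"u",np.percentile(U[m],[3,50,97]).round(3))
E
python3 -c "
from h import *
go(.50,-.065,.077,1.42)
s=manip.sense()['tool_pos']; tilt(s[1],s[0])"
```

```text
t13.9 pos [ 0.4948 -0.0643  0.0912] yaw 1.420 q1 -0.13 q6 0.02 w 0.0087 F [ 0.5 -0.6 -0.9]
shift tx 0.0001 ty 0.0053 tz 0.0142 turn -0.000
scene 0.011 95 u [-0.129  0.114  0.128]
scene 0.019 37 u [-0.124  0.118  0.126]
scene 0.027 23 u [-0.124 -0.041  0.121]
scene 0.035 14 u [-0.039  0.118  0.122]
scene 0.043 15 u [0.118 0.124 0.127]
scene 0.059 13 u [-0.124 -0.121 -0.096]
scene 0.067 71 u [-0.127 -0.108 -0.087]
scene 0.075 67 u [-0.121 -0.087 -0.017]
scene 0.083 46 u [-0.084 -0.074 -0.013]
scene 0.091 26 u [-0.076 -0.071 -0.013]
scene 0.099 60 u [-0.026 -0.012  0.006]
scene 0.107 55 u [-0.078 -0.023 -0.009]
scene 0.115 54 u [-0.081 -0.067 -0.007]
top 0.012 49 u [-0.128 -0.09  -0.023]
top 0.060 27 u [-0.129 -0.12  -0.097]
top 0.068 42 u [-0.129 -0.106 -0.092]
top 0.076 29 u [-0.12  -0.09  -0.084]
top 0.108 10 u [-0.081 -0.078 -0.075]
top 0.116 3 u [-0.081 -0.078 -0.078]
```

Emit:
move_arm --plan "0 0 0 0.005 0;0 0 0 0.005 0;0 0 0 0.005 0;0 -0.003 0 0.001 0;0 -0.006 0 0.001 0;0 -0.008 0 0.0015 0;0 -0.008 0 0.002 0;0 -0.008 0 0.002 0;0 -0.008 0 0.0025 0;0 -0.008 0 0.0025 0"

```text
t: 14.82
tool_pos: [0.4886, -0.113, 0.0648]
eef_rot: [3.141, -0.0, 1.42]
ft_force: [-1.3, 2.1, 5.0]
grip_width: 0.0085
finger_force: 50.3
```

```bash
python3 -c "
from h import *
go(.50,-.144,.06,1.42)
c=snap('scene');cv2.imwrite('pics/s7raw.png',c['color'][:,:,::-1])
s=manip.sense()['tool_pos']; tilt(s[1],s[0])"
```

```text
t14.8 pos [ 0.4886 -0.113   0.0648] yaw 1.420 q1 -0.23 q6 -0.08 w 0.0085 F [-1.3  2.1  5. ]
shift tx -0.0289 ty 0.0159 tz 0.0048 turn -0.000
scene 0.008 34 u [-0.09   0.065  0.124]
scene 0.016 102 u [0.063 0.08  0.123]
scene 0.024 11 u [0.067 0.068 0.071]
scene 0.032 70 u [0.067 0.108 0.129]
scene 0.040 24 u [-0.042  0.072  0.13 ]
scene 0.048 24 u [-0.049 -0.044  0.074]
scene 0.056 25 u [-0.045 -0.04  -0.028]
scene 0.064 22 u [-0.04  -0.035 -0.027]
scene 0.072 23 u [-0.037 -0.032 -0.006]
scene 0.080 54 u [-0.129 -0.032 -0.008]
scene 0.088 54 u [-0.128 -0.033 -0.013]
top 0.008 47 u [-0.122 -0.092 -0.064]
top 0.016 56 u [-0.119 -0.079 -0.059]
top 0.024 24 u [-0.071 -0.066  0.074]
top 0.032 6 u [-0.063 -0.059  0.094]
top 0.040 3 u [0.068 0.07  0.077]
```

Emit:
move_arm --plan "0 -0.004 0 0.0015 0;0 -0.004 0 0.0015 0;0 -0.004 0 0.0015 0;0 -0.003 0 0.001 0;0 0 0 0 0;0 0 0 0 0;0 0 0 -0.01 0;0 0 0 -0.02 0;0 0 0 -0.025 0;0 0 0 -0.025 0"

```text
t: 15.8
tool_pos: [0.4855, -0.1276, 0.1401]
eef_rot: [-3.14, 0.001, 1.42]
ft_force: [-0.1, 0.3, -1.6]
grip_width: 0.0086
finger_force: 48.5
```

Emit:
move_arm --plan "0 0 0 -0.025 0;0 0 0 -0.02 0;0 0 0 0 0;0 0 0 0 0;0 0 0 0 0;0 0 0 0 0;0 0 0 0 0;0 0 0 0 0;0 0 0 0 0;0 0 0 0 0"

```text
t: 16.63
tool_pos: [0.4861, -0.1275, 0.1838]
eef_rot: [-3.141, -0.0, 1.42]
ft_force: [0.7, 0.9, -2.2]
grip_width: 0.0086
finger_force: 48.4
```

```bash
python3 -c "
from h import *
go(.470,.0061,.175,1.42)
rest()
s=manip.sense()['tool_pos']; tilt(s[1],s[0])"
```

```text
t16.6 pos [ 0.4861 -0.1275  0.1838] yaw 1.420 q1 -0.26 q6 -0.11 w 0.0086 F [ 0.7  0.9 -2.2]
shift tx 0.1297 ty -0.0360 tz 0.0088 turn -0.000
rest [ 0.4731  0.0272 -1.7129] cost 2.84 tool yaw 1.429 valley [0.4785 0.0648] foot [0.4801 0.0762]
scene 0.111 5 u [-0.129 -0.122 -0.117]
scene 0.119 11 u [-0.13  -0.127 -0.126]
scene 0.135 9 u [-0.062 -0.056 -0.049]
scene 0.143 34 u [-0.079 -0.072 -0.056]
scene 0.151 48 u [-0.077 -0.068 -0.054]
scene 0.159 27 u [-0.063 -0.058 -0.051]
scene 0.167 34 u [-0.059 -0.053 -0.042]
scene 0.175 26 u [-0.053 -0.047 -0.037]
scene 0.183 31 u [-0.049 -0.043 -0.033]
scene 0.191 38 u [-0.042 -0.036 -0.009]
scene 0.199 24 u [-0.038 -0.033 -0.013]
scene 0.207 54 u [-0.038 -0.033 -0.012]
top 0.103 14 u [-0.118 -0.113 -0.11 ]
top 0.111 22 u [-0.126 -0.122 -0.114]
top 0.119 9 u [-0.13  -0.129 -0.124]
top 0.135 10 u [-0.065 -0.059 -0.053]
top 0.143 40 u [-0.08  -0.073 -0.063]
top 0.151 24 u [-0.076 -0.067 -0.06 ]
top 0.159 14 u [-0.063 -0.06  -0.053]
top 0.167 17 u [-0.06  -0.055 -0.05 ]
top 0.175 4 u [-0.052 -0.051 -0.051]
```

```bash
cat >> h.py <<'E'
def axis(yaw,box=(-.1,.02),n="scene",zlo=None):
    "axis tilt from vertical of a held/parked cell by fitting a cylinder r=12 to body points near tool"
    from scipy.optimize import least_squares
    s=manip.sense()["tool_pos"]; u=-np.array([np.cos(yaw),np.sin(yaw)]); P=[]
    for n in("scene","top"):
        c=snap(n); p=world(c).reshape(-1,3); d=p-s; U=d[:,:2]@u; V=d[:,:2]@[-u[1],u[0]]
        m=(abs(V)<.025)&(U>-.09)&(U<-.01)&(d[:,2]<.02)&(d[:,2]>-.065)&(c["color"].reshape(-1,3).mean(1)>60); P.append(np.c_[U,V,d[:,2]][m])
    P=np.concatenate(P)
    def model(v):  # pivot point (a,b,c), tilt: distance to square-ish/round cell surface
        a=np.array([np.sin(v[0]),0,np.cos(v[0])]); o=np.array([v[1],v[2],v[3]]); d=P-o; t=d@a
        e=np.array([np.cos(v[0]),0,-np.sin(v[0])]); x=d@e; y=d[:,1]
        sq=((t>-.002)&(t<.008))|((t>.072)&(t<.08)); dsq=np.maximum(abs(x),abs(y))-.017
        r=np.where(sq,dsq,np.hypot(x,y)-.012); r=np.where(t<0,np.hypot(np.maximum(dsq,0),t),r)
        r=np.where(t>.081,.006,r); return r
    best=None
    for th in np.radians([25,35,45,55]):
        for L in(.09,.1):
            o=np.array([0,0,.02])-L*np.array([np.sin(th),0,np.cos(th)])
            r=least_squares(model,[th,*o],loss="soft_l1",f_scale=.002,x_scale=[.1,.005,.005,.005],diff_step=1e-3)
            if best is None or r.cost<best.cost: best=r
    v=best.x; print("n",len(P),"tilt deg %.1f"%np.degrees(v[0]),"foot origin rel TCP u,v,z",v[1:].round(4),"cost",best.cost/len(P)*1e6, "world foot",(s[:2]+v[1]*u+v[2]*np.array([-u[1],u[0]])).round(4),"z %.4f"%(s[2]+v[3]))
E
python3 -c "
from h import *
axis(1.42)"
```

```text
n 331 tilt deg 33.2 foot origin rel TCP u,v,z [-0.0635  0.0006 -0.0498] cost 1.7321756857140516 world foot [ 0.4963 -0.0648] z 0.1343
```

Foot offset and pivot geometry agree on a tilt of about 44°. The foot origin sits at TCP (−63.5 mm in u, −50 mm in z). I'll carry it over the rest and lower.

Emit:
move_arm --plan "0 0 0 -0.015 0;0 0 0 -0.015 0;0 0.0169 -0.0045 0 0;0 0.0169 -0.0045 0 0;0 0.0169 -0.0045 0 0;0 0.0169 -0.0045 0 0;0 0.0169 -0.0045 0 0;0 0.0169 -0.0045 0 0;0 0.0169 -0.0045 0 0;0 0.0169 -0.0045 0 0"

```text
t: 17.77
tool_pos: [0.4708, 0.0124, 0.2143]
eef_rot: [3.141, -0.0, 1.42]
ft_force: [-0.3, -0.1, -1.6]
grip_width: 0.0084
finger_force: 48.5
```

Emit:
move_arm --plan "0 0 0 0.01 0;0 0 0 0.015 0;0 0 0 0.015 0;0 0 0 0.015 0;0 0 0 0.013 0;0 0 0 0.008 0;0 0 0 0 0;0 0 0 0 0;0 0 0 0 0;0 0 0 0 0"

```text
t: 18.6
tool_pos: [0.4717, 0.0115, 0.139]
eef_rot: [3.14, -0.0, 1.42]
ft_force: [0.5, -0.3, -1.4]
grip_width: 0.0085
finger_force: 48.5
```

```bash
python3 -c "
from h import *
go(.4705,.0115,.124,1.425)
axis(1.42)"
```

```text
t18.6 pos [0.4717 0.0115 0.139 ] yaw 1.420 q1 0.02 q6 0.17 w 0.0085 F [ 0.5 -0.3 -1.4]
shift tx -0.0001 ty -0.0011 tz 0.0150 turn -0.005
n 320 tilt deg 34.2 foot origin rel TCP u,v,z [-0.0647  0.0006 -0.0508] cost 2.7199510018962694 world foot [0.4819 0.0753] z 0.0882
```

Emit:
move_arm --plan "0 0 -0.001 0.003 0;0 0 0 0.003 0;0 0 0 0.003 0;0 0 0 0.003 0;0 0 0 0.002 0;0 0 0 0 0;0 0 0 0 0;0 0 0 0 0;0 0 0 0 0;0 0 0 0 0"

```text
t: 19.53
tool_pos: [0.4705, 0.0106, 0.125]
eef_rot: [3.14, 0.002, 1.42]
ft_force: [-3.0, -8.0, 10.9]
grip_width: 0.0084
finger_force: 50.3
```

Emit:
move_arm --plan "0 -0.001 0 -0.001 0;0 0 0 0 0;0.03 0 0 0 0;0.03 0 0 0 0;0.03 0 0 0 0;0.03 0 0 0 0;0.04 0 0 -0.01 0;0.04 0 0 -0.02 0;0.04 0 0 -0.025 0;0.04 0 0 -0.025 0"

```text
t: 20.37
tool_pos: [0.4694, 0.0108, 0.2065]
eef_rot: [-3.141, 0.0, 1.42]
ft_force: [0.2, -1.1, -0.8]
grip_width: 0.04
finger_force: 0.0
```

Emit:
move_arm --plan "0.04 0 0 -0.025 0;0.04 0 0.03 -0.01 0;0.04 0 0.03 0 0;0.04 0 0.03 0 0;0.04 0 0.03 0 0;0.04 0 0.03 0 0;0.04 0 0 0 0;0.04 0 0 0 0;0.04 0 0 0 0;0.04 0 0 0 0"

```text
t: 21.2
tool_pos: [0.617, -0.0116, 0.2404]
eef_rot: [-3.141, 0.0, 1.42]
ft_force: [0.8, 0.8, -0.4]
grip_width: 0.0401
finger_force: 0.0
```

```bash
python3 -c "
from h import *
go(.4705,.0115,.2,1.425)
c=snap('scene');save(c,'s7.png',(190,120,350,240),5)"
```

```text
t21.2 pos [ 0.617  -0.0116  0.2404] yaw 1.420 q1 -0.02 q6 0.13 w 0.0401 F [ 0.8  0.8 -0.4]
shift tx 0.0009 ty -0.1483 tz 0.0404 turn -0.005
```

View pics/s7.png

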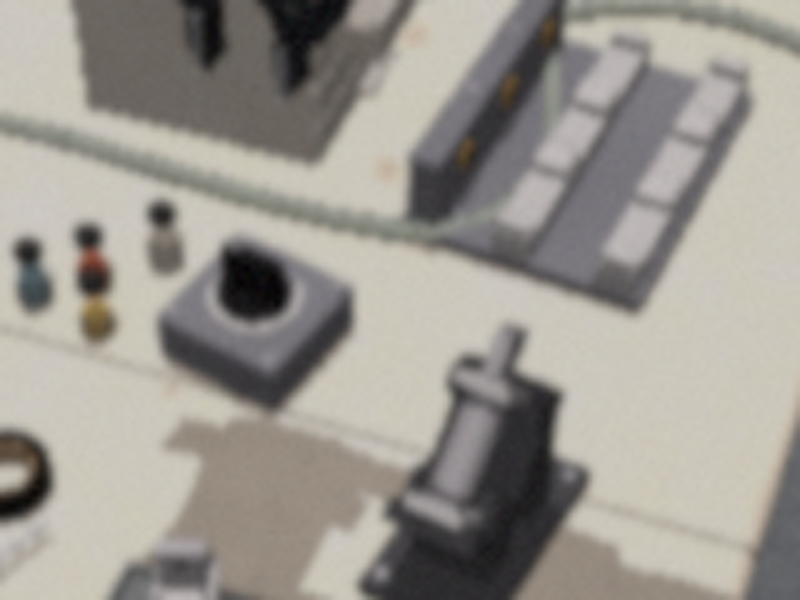

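The picture shows cell_left lying properly on the slope, foot at the ledge (440,510), collar at (485,380), tab sticking up at (510,345). I'll measure its pose.

```bash
cat >> h.py <<'E'
def cell(foot,yaw,tilt,R=.012,nograb=True):
    "fit a cell (foot world xyz, heading yaw, tilt from vertical in rad) to the clouds"
    from scipy.optimize import least_squares
    P=[]
    def frame(v):
        a=np.array([np.sin(v[4])*np.cos(v[3]),np.sin(v[4])*np.sin(v[3]),np.cos(v[4])]); y=np.array([-np.sin(v[3]),np.cos(v[3]),0]); return a,y,np.cross(y,a)
    v0=np.array([*foot,yaw,tilt]); a,y,x=frame(v0)
    for n in("scene","top"):
        c=snap(n); p=world(c).reshape(-1,3); d=p-v0[:3]; t=d@a
        m=(t>-.008)&(t<.118)&(np.hypot(d@x,d@y)<.03)&(c["color"].reshape(-1,3).mean(1)>75); P.append(p[m])
    P=np.concatenate(P)
    def model(v):
        a,y,x=frame(v); d=P-v[:3]; t=d@a; X=abs(d@x); Y=abs(d@y)
        box=lambda hx,hy,t0,t1: np.linalg.norm(np.maximum(np.c_[X-hx,Y-hy,t0-t,t-t1],0),axis=1)+np.minimum(np.max(np.c_[X-hx,Y-hy,t0-t,t-t1],1),0)
        cyl=np.linalg.norm(np.maximum(np.c_[np.hypot(X,Y)-.012,.008-t,t-.072],0),axis=1)+np.minimum(np.max(np.c_[np.hypot(X,Y)-.012,.008-t,t-.072],1),0)
        return np.min(np.c_[box(.017,.017,0,.008),cyl,box(.017,.017,.072,.08),box(.013,.005,.08,.11)],1)
    r=least_squares(model,v0,loss="soft_l1",f_scale=.003,x_scale=[.005,.005,.005,.1,.1],diff_step=1e-4)
    print("cell n",len(P),"foot",r.x[:3].round(4),"yaw %.3f tilt %.1f"%(r.x[3],np.degrees(r.x[4])),"rms %.4f"%np.sqrt(np.mean(model(r.x)**2)))
    return r.x
E
python3 -c "
from h import *
rest()
cell((.4803,.0762,.072),-1.715,np.pi/4)
go(.4766,.0517,.077,1.425)"
```

```text
rest [ 0.4727  0.0258 -1.7139] cost 3.47 tool yaw 1.428 valley [0.4781 0.0634] foot [0.4797 0.0748]
cell n 451 foot [0.4814 0.0746 0.0724] yaw -1.751 tilt 44.6 rms 0.0029
t21.4 pos [ 0.6177 -0.0118  0.2406] yaw 1.420 q1 -0.02 q6 0.13 w 0.0399 F [ 0.4 -0.4 -0.1]
shift tx 0.0415 ty -0.1490 tz 0.1636 turn -0.005
```

Emit:
move_arm --plan "0.075 0.0081 -0.0296 0 0;0.075 0.0081 -0.0296 0 0;0.075 0.0081 -0.0296 0 0;0.075 0.0081 -0.0296 0 0;0.075 0.0081 -0.0296 0 0;0.075 0 0 0 0;0.075 0 0 0.03 0;0.075 0 0 0.03 0;0.075 0 0 0.03 0;0.075 0 0 0.02 0" --force 25

```text
t: 22.28
tool_pos: [0.4772, 0.0503, 0.1283]
eef_rot: [-3.141, 0.0, 1.42]
ft_force: [-1.3, 0.1, -0.4]
grip_width: 0.0752
finger_force: 0.0
```

Emit:
move_arm --plan "0.075 0 0 0.015 0;0.075 0 0 0.015 0;0.075 0 0 0.013 0;0.075 0 0 0.01 0;0.075 0 0 0 0;0.075 0 0 0 0;0.075 0 0 0 0;0.075 0 0 0 0;0.075 0 0 0 0;0.075 0 0 0 0"

```text
t: 23.12
tool_pos: [0.4784, 0.0505, 0.0778]
eef_rot: [3.14, -0.0, 1.42]
ft_force: [-0.5, -0.8, 0.2]
grip_width: 0.0751
finger_force: 0.0
```

```bash
python3 -c "
from h import *
go(.4776,.0505,.077,1.425)"
```

```text
t23.1 pos [0.4784 0.0505 0.0778] yaw 1.420 q1 0.10 q6 0.25 w 0.0751 F [-0.5 -0.8  0.2]
shift tx -0.0001 ty -0.0008 tz 0.0008 turn -0.005
```

Emit:
move_arm --plan "0.015 0 0 0 0;0.015 0 0 0 0;0.015 0 0 0 0;0.015 0 0 0 0;0.015 0 0 0 0;0.015 0 0 0 0;0.015 0 0 0 0;0.015 0 0 0 0;0.015 0 0 -0.002 0;0.015 0 0 -0.005 0"

```text
t: 23.95
tool_pos: [0.4774, 0.0504, 0.0838]
eef_rot: [-3.14, 0.0, 1.42]
ft_force: [-0.6, 0.0, -2.8]
grip_width: 0.0223
finger_force: 24.6
```

Emit:
move_arm --plan "0.015 0 0 -0.01 0;0.015 0 0 -0.02 0;0.015 0 0 -0.025 0;0.015 0 0 -0.025 0;0.015 0 0 -0.025 0;0.015 0 0 -0.02 0;0.015 0 0 0 0;0.015 0 0 0 0;0.015 0 0 0 0;0.015 0 0 0 0"

```text
t: 24.78
tool_pos: [0.477, 0.0504, 0.2081]
eef_rot: [-3.14, 0.001, 1.42]
ft_force: [0.3, 0.2, -2.8]
grip_width: 0.0224
finger_force: 24.7
```

```bash
python3 -c "
from h import *
go(.48,-.22,.2,-.085)
s=manip.sense()['tool_pos']
cell((s[0]+.0036,s[1]+.0245,s[2]-.005),-1.735,np.pi/4)"
```

```text
t24.8 pos [0.477  0.0504 0.2081] yaw 1.420 q1 0.10 q6 0.25 w 0.0224 F [ 0.3  0.2 -2.8]
shift tx -0.2668 ty 0.0437 tz 0.0081 turn 1.505
cell n 281 foot [0.4806 0.0744 0.2038] yaw -1.727 tilt 44.2 rms 0.0037
```

The body is gripped, and held tilt is 44° as parked. Now I'll carry it to lane_left, turning the tab towards the manifold.

Emit:
move_arm --plan "0.015 -0.0269 0.0019 0 0;0.015 -0.0269 0.0019 0 0;0.015 -0.0269 0.0019 0 0;0.015 -0.0269 0.0019 0 0;0.015 -0.0269 0.0019 0 0;0.015 -0.0269 0.0019 0 0;0.015 -0.0269 0.0019 0 0;0.015 -0.0269 0.0019 0 0;0.015 -0.0269 0.0019 0 0;0.015 -0.0269 0.0019 0 0"

```text
t: 25.72
tool_pos: [0.4555, -0.2195, 0.2083]
eef_rot: [-3.14, -0.0, 1.42]
ft_force: [0.8, 0.5, -1.2]
grip_width: 0.0228
finger_force: 24.7
```

Emit:
move_arm --plan "0.015 0 0 0 -0.117;0.015 0 0 0 -0.117;0.015 0 0 0 -0.117;0.015 0 0 0 -0.117;0.015 0 0 0 -0.117;0.015 0 0 0 -0.117;0.015 0 0 0 -0.117;0.015 0 0 0 -0.117;0.015 0 0 0 -0.117;0.015 0 0 0 -0.117"

```text
t: 26.55
tool_pos: [0.4558, -0.2181, 0.2082]
eef_rot: [-3.141, -0.002, 2.596]
ft_force: [-0.1, 0.8, -1.4]
grip_width: 0.0226
finger_force: 24.7
```

Emit:
move_arm --plan "0.015 0 0 0 -0.117;0.015 0 0 0 -0.117;0.015 0 0 0 -0.117;0.015 0 0 0 -0.117;0.015 0 0 0 0;0.015 0 0 0.025 0;0.015 0 0 0.025 0;0.015 0 0 0.025 0;0.015 0 0 0.02 0;0.015 0 0 0 0"

```text
t: 27.38
tool_pos: [0.4533, -0.217, 0.1102]
eef_rot: [3.139, -0.007, 3.054]
ft_force: [-1.4, 0.4, -1.6]
grip_width: 0.0219
finger_force: 24.8
```

```bash
python3 -c "
from h import *
go(.4551,-.2182,.065,3.057)
s=manip.sense()['tool_pos']
cell((s[0]-.0243,s[1]+.002,s[2]-.0043),-.085,np.pi/4)"
```

```text
t27.4 pos [ 0.4533 -0.217   0.1102] yaw 3.054 q1 -0.45 q6 -1.93 w 0.0219 F [-1.4  0.4 -1.6]
shift tx -0.0019 ty -0.0011 tz 0.0452 turn -0.003
cell n 227 foot [ 0.429  -0.2165  0.1062] yaw -0.063 tilt 45.6 rms 0.0023
```

Emit:
move_arm --plan "0.015 0 0 0.012 0;0.015 0 0 0.012 0;0.015 0 0 0.012 0;0.015 0 0 0.012 0;0.015 0 0 0.01 0;0.015 0 0 0.003 0;0.015 0 0 0.002 0;0.015 0 0 0 0;0.015 0 0 0 0;0.015 0 0 0 0"

```text
t: 28.32
tool_pos: [0.4567, -0.2186, 0.0519]
eef_rot: [-3.141, 0.001, 3.058]
ft_force: [-0.6, 0.3, -1.7]
grip_width: 0.0222
finger_force: 24.8
```

Emit:
move_arm --plan "0.015 -0.0038 0 0.0014 0;0.015 -0.0035 0 0.0016 0;0.015 -0.0036 0 0.0021 0;0.015 -0.0032 0 0.0023 0;0.015 -0.0029 0 0.0025 0;0.015 -0.0029 0 0.003 0;0.015 -0.0022 0 0.0027 0;0.015 -0.0023 0 0.003 0;0.015 0 0 0 0;0.015 0 0 0 0"

```text
t: 29.15
tool_pos: [0.4818, -0.2208, 0.0328]
eef_rot: [-3.141, 0.002, 3.058]
ft_force: [3.3, -1.5, 4.5]
grip_width: 0.0227
finger_force: 25.0
```

```bash
python3 -c "
from h import *
go(.48,-.2203,.029,3.057)
cell((.446,-.2174,.049),-.085,np.radians(85))"
```

```text
t29.1 pos [ 0.4818 -0.2208  0.0328] yaw 3.058 q1 -0.43 q6 -1.92 w 0.0227 F [ 3.3 -1.5  4.5]
shift tx 0.0019 ty 0.0004 tz 0.0038 turn 0.001
cell n 315 foot [ 0.4423 -0.2186  0.0491] yaw -0.074 tilt 83.7 rms 0.0061
```

Emit:
move_arm --plan "0.015 0 0 0.002 0;0.015 0 0 0.002 0;0.015 -0.0015 0 0 0;0.015 -0.0015 0 0 0;0.015 0 0 0 0;0.04 0 0 0 0;0.04 0 0 0 0;0.04 0 0 0 0;0.04 0 0 0 0;0.04 0 0 -0.005 0"

```text
t: 30.08
tool_pos: [0.4826, -0.2202, 0.0328]
eef_rot: [3.141, -0.002, 3.058]
ft_force: [-0.3, 0.4, 0.3]
grip_width: 0.0396
finger_force: 0.0
```

Emit:
move_arm --plan "0.04 0 0 -0.02 0;0.04 0 0 -0.03 0;0.04 0 0 -0.035 0;0.04 0 0 -0.04 0;0.04 0 0 -0.04 0;0.04 0.03 0 -0.02 0;0.04 0.03 0 0 0;0.04 0.03 0 0 0;0.04 0.02 0 0 0;0.04 0 0 0 0"

```text
t: 30.92
tool_pos: [0.3701, -0.2104, 0.2187]
eef_rot: [3.141, -0.002, 3.057]
ft_force: [0.0, 0.2, 0.2]
grip_width: 0.0399
finger_force: 0.0
```

```bash
python3 -c "
from h import *
cell((.446,-.2174,.049),-.085,np.pi/2)
go(.5715,.264,.2,3.2)
rest()
cell((.5715,.264,.006),.06,0)
c=snap('scene');save(c,'s8.png',(150,80,350,240),4)"
```

```text
cell n 742 foot [ 0.4462 -0.2188  0.0492] yaw -0.067 tilt 90.7 rms 0.0044
t31.0 pos [ 0.3738 -0.2115  0.2192] yaw 3.057 q1 -0.52 q6 -2.00 w 0.0404 F [ 0.3 -0.1  1. ]
shift tx -0.1568 ty 0.4905 tz 0.0192 turn -0.143
rest [ 0.4729  0.027  -1.7246] cost 2.85 tool yaw 1.417 valley [0.4787 0.0645] foot [0.4805 0.0759]
cell n 803 foot [0.5705 0.2634 0.0061] yaw 0.229 tilt 0.5 rms 0.0041
```

View pics/s8.png

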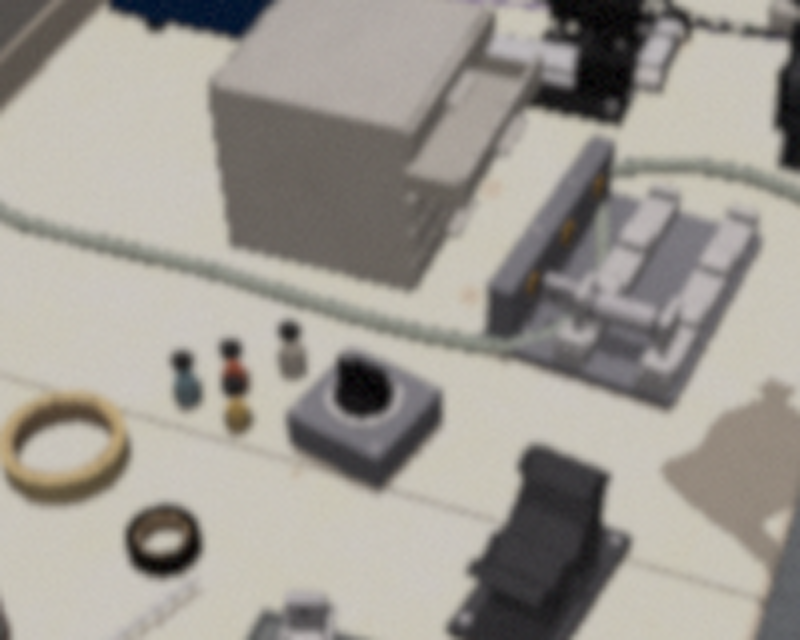

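Picture: cell_left lies in the left lane at (610,300), tab towards the manifold port. The fit gives its foot at (.446,−.219,.049), matching the target. Next is the middle cell.

Emit:
move_arm --plan "0.05 -0.0098 0.0307 0 0;0.05 -0.0098 0.0307 0 0;0.05 -0.0098 0.0307 0 0;0.05 -0.0098 0.0307 0 0;0.05 -0.0098 0.0307 0 0;0.05 -0.0098 0.0307 0 0;0.05 -0.0098 0.0307 0 0;0.05 -0.0098 0.0307 0 0;0.05 -0.0098 0.0307 0 0;0.05 -0.0098 0.0307 0 0" --force 25

```text
t: 32.1
tool_pos: [0.498, 0.0883, 0.2183]
eef_rot: [-3.141, -0.0, 3.058]
ft_force: [0.7, -0.6, -0.3]
grip_width: 0.0501
finger_force: 0.0
```

Emit:
move_arm --plan "0.05 -0.0098 0.0307 0 0;0.05 -0.0098 0.0307 0 0;0.05 -0.0098 0.0307 0 0;0.05 -0.0098 0.0307 0 0;0.05 -0.0098 0.0307 0 0;0.05 -0.0098 0.0307 0 0;0.05 0 0 0 -0.0715;0.05 0 0 0 -0.0715;0.05 0 0 0.02 0;0.05 0 0 0.02 0"

```text
t: 32.93
tool_pos: [0.5723, 0.2662, 0.1785]
eef_rot: [3.141, 0.002, -3.081]
ft_force: [0.6, 0.3, -0.1]
grip_width: 0.0498
finger_force: 0.0
```

```bash
python3 -c "
from h import *
go(.5715,.2637,.083,3.2)"
```

```text
t32.9 pos [0.5723 0.2662 0.1785] yaw -3.081 q1 0.43 q6 -1.20 w 0.0498 F [ 0.6  0.3 -0.1]
shift tx 0.0010 ty -0.0024 tz 0.0955 turn 0.002
```

Emit:
move_arm --plan "0.05 0.0009 -0.0023 0.02 0;0.05 0 0 0.02 0;0.05 0 0 0.02 0;0.05 0 0 0.02 0;0.05 0 0 0.0155 0;0.05 0 0 0 0;0.05 0 0 0 0;0 0 0 0 0;0 0 0 0 0;0 0 0 0 0"

```text
t: 33.77
tool_pos: [0.5713, 0.263, 0.0843]
eef_rot: [3.141, 0.002, -3.082]
ft_force: [0.0, -0.4, -1.0]
grip_width: 0.0142
finger_force: 0.0
```

Emit:
move_arm --plan "0 0 0 0 0;0 0 0 0 0;0 0 0 0 0;0 0 0 0 0;0 0 0 -0.015 0;0 0 0 -0.025 0;0 0 0 -0.03 0;0 0 0 -0.03 0;0 0 0 -0.03 0;0 0 0 -0.025 0"

```text
t: 34.6
tool_pos: [0.5705, 0.2625, 0.2402]
eef_rot: [3.141, 0.001, -3.082]
ft_force: [1.2, 0.4, -1.3]
grip_width: 0.0092
finger_force: 27.0
```

```bash
python3 -c "
from h import *
go(.495,-.068,.235,1.42)
rest()"
```

```text
t34.6 pos [0.5705 0.2625 0.2402] yaw -3.082 q1 0.43 q6 -1.20 w 0.0092 F [ 1.2  0.4 -1.3]
shift tx 0.0949 ty -0.3254 tz 0.0052 turn 1.781
rest [ 0.4977  0.0273 -1.7195] cost 2.84 tool yaw 1.422 valley [0.5033 0.0649] foot [0.505  0.0762]
```

The rest has been knocked 25 mm in +x (foot is now at (.505,.0762)), and the fit is clean. I'll carry the cell to the tilt spot.

Emit:
move_arm --plan "0 0.0091 -0.0299 0 0;0 0.0091 -0.0299 0 0;0 0.0091 -0.0299 0 0;0 0.0091 -0.0299 0 0;0 0.0091 -0.0299 0 0;0 0.0091 -0.0299 0 0;0 0.0091 -0.0299 0 0;0 0.0091 -0.0299 0 0;0 0.0091 -0.0299 0 0;0 0.0091 -0.0299 0 0"

```text
t: 35.53
tool_pos: [0.4959, -0.0426, 0.2369]
eef_rot: [3.141, -0.002, -3.082]
ft_force: [1.3, -0.3, -0.6]
grip_width: 0.0089
finger_force: 27.0
```

Emit:
move_arm --plan "0 0.0091 -0.0299 0 0;0 0 0 0 0.1187;0 0 0 0 0.1187;0 0 0 0 0.1187;0 0 0 0 0.1187;0 0 0 0 0.1187;0 0 0 0 0.1187;0 0 0 0 0.1187;0 0 0 0 0.1187;0 0 0 0 0.1187"

```text
t: 36.37
tool_pos: [0.4891, -0.0716, 0.2368]
eef_rot: [-3.14, -0.001, 2.127]
ft_force: [0.7, 0.3, -1.2]
grip_width: 0.0089
finger_force: 27.0
```

Emit:
move_arm --plan "0 0 0 0 0.1187;0 0 0 0 0.1187;0 0 0 0 0.1187;0 0 0 0 0.1187;0 0 0 0 0.1187;0 0 0 0 0.1187;0 0 0 0.025 0;0 0 0 0.03 0;0 0 0 0.03 0;0 0 0 0.025 0"

```text
t: 37.2
tool_pos: [0.4884, -0.0715, 0.1254]
eef_rot: [-3.139, 0.0, 1.42]
ft_force: [0.6, -0.4, -2.1]
grip_width: 0.0091
finger_force: 27.0
```

```bash
python3 -c "
from h import *
go(.49,-.072,.077,1.42)
s=manip.sense()['tool_pos']; cell((s[0],s[1],s[2]-.077),-1.72,0.05)"
```

```text
t37.2 pos [ 0.4884 -0.0715  0.1254] yaw 1.420 q1 -0.15 q6 0.00 w 0.0091 F [ 0.6 -0.4 -2.1]
shift tx -0.0003 ty 0.0017 tz 0.0484 turn 0.000
cell n 299 foot [ 0.4897 -0.0717  0.0487] yaw -1.737 tilt -0.1 rms 0.0015
```

Emit:
move_arm --plan "0 0 0 0.015 0;0 0 0 0.015 0;0 0 0 0.01 0;0 0 0 0.005 0;0 0 0 0.003 0;0 0 0 0.002 0;0 0 0 0 0;0 0 0 0 0;0 0 0 0 0;0 0 0 0 0"

```text
t: 38.13
tool_pos: [0.4903, -0.0717, 0.0785]
eef_rot: [3.141, 0.0, 1.42]
ft_force: [1.3, -0.3, -0.8]
grip_width: 0.009
finger_force: 27.0
```

Emit:
move_arm --plan "0 -0.008 0 0 0;0 -0.008 0 0 0;0 -0.008 0 0 0;0 -0.008 0 0.001 0;0 -0.008 0 0.001 0;0 -0.008 0 0.0015 0;0 -0.008 0 0.002 0;0 -0.008 0 0.0025 0;0 -0.008 0 0.0025 0;0 -0.004 0 0.0025 0"

```text
t: 38.97
tool_pos: [0.4796, -0.1489, 0.0661]
eef_rot: [3.139, 0.001, 1.42]
ft_force: [-1.0, -3.2, 12.5]
grip_width: 0.0089
finger_force: 30.0
```

```bash
python3 -c "
from h import *
go(.49,-.15,.0595,1.42)
s=manip.sense()['tool_pos']; u=-np.array([np.cos(1.42),np.sin(1.42)]); f=s[:2]-.057*u
cell((*f,s[2]-.055),-1.72,np.radians(38))"
```

```text
t39.0 pos [ 0.4796 -0.1489  0.0661] yaw 1.420 q1 -0.30 q6 -0.15 w 0.0089 F [-1.  -3.2 12.5]
shift tx 0.0004 ty 0.0104 tz 0.0066 turn -0.000
cell n 354 foot [ 0.4877 -0.0873  0.0086] yaw -1.654 tilt 31.9 rms 0.0034
```

Emit:
move_arm --plan "0 -0.004 0 0.001 0;0 -0.004 0 0.001 0;0 -0.004 0 0.0013 0;0 -0.004 0 0.0013 0;0 -0.004 0 0.0013 0;0 -0.001 0 0.0005 0;0 0 0 0 0;0 0 0 0 0;0 0 0 0 0;0 0 0 0 0"

```text
t: 39.9
tool_pos: [0.4756, -0.1675, 0.0588]
eef_rot: [3.141, 0.0, 1.421]
ft_force: [0.0, 0.4, 2.2]
grip_width: 0.0089
finger_force: 28.2
```

```bash
python3 -c "
from h import *
go(.49,-.15,.0595,1.42)
s=manip.sense()['tool_pos']; u=-np.array([np.cos(1.42),np.sin(1.42)]); f=s[:2]-.0635*u
cell((*f,s[2]-.05),-1.72,np.radians(44))"
```

```text
t39.9 pos [ 0.4756 -0.1675  0.0588] yaw 1.421 q1 -0.34 q6 -0.19 w 0.0089 F [0.  0.4 2.2]
shift tx 0.0195 ty 0.0116 tz -0.0007 turn 0.001
cell n 370 foot [ 0.4837 -0.098   0.0074] yaw -1.621 tilt 32.9 rms 0.0053
```

Emit:
move_arm --plan "0 0 0 -0.01 0;0 0 0 -0.02 0;0 0 0 -0.025 0;0 0 0 -0.03 0;0 0 0 -0.03 0;0 0 0 -0.03 0;0 0 0 -0.01 0;0 0 0 0 0;0 0 0 0 0;0 0 0 0 0"

```text
t: 40.83
tool_pos: [0.4744, -0.1672, 0.2121]
eef_rot: [-3.139, -0.0, 1.42]
ft_force: [0.7, 0.6, -1.8]
grip_width: 0.0089
finger_force: 27.7
```

```bash
python3 -c "
from h import *
go(.4952,.0104,.21,1.422)
s=manip.sense()['tool_pos']; u=-np.array([np.cos(1.42),np.sin(1.42)]); f=s[:2]-.0635*u
cell((*f,s[2]-.05),-1.72,np.radians(44))
axis(1.42)
rest((.4977,.0273,-1.7195))"
```

```text
t40.8 pos [ 0.4744 -0.1672  0.2121] yaw 1.420 q1 -0.34 q6 -0.19 w 0.0089 F [ 0.7  0.6 -1.8]
shift tx 0.1787 ty -0.0060 tz 0.0021 turn -0.002
cell n 356 foot [ 0.4829 -0.0802  0.1789] yaw -1.649 tilt 42.9 rms 0.0048
n 365 tilt deg 38.1 foot origin rel TCP u,v,z [-0.0723  0.0012 -0.0496] cost 1.675407544738741 world foot [ 0.4864 -0.0959] z 0.1623
rest [ 0.4978  0.0272 -1.7184] cost 3.07 tool yaw 1.423 valley [0.5034 0.0648] foot [0.5051 0.0762]
```

Emit:
move_arm --plan "0 0.0245 -0.0009 0 0;0 0.0245 -0.0009 0 0;0 0.0245 -0.0009 0 0;0 0.0245 -0.0009 0 0;0 0.0245 -0.0009 0 0;0 0.0245 -0.0009 0 0;0 0.0243 -0.0009 0 0;0 0 0 0 0;0 0 0 0.015 0;0 0 0 0.015 0"

```text
t: 41.97
tool_pos: [0.4957, 0.0029, 0.1838]
eef_rot: [3.14, -0.0, 1.422]
ft_force: [-0.8, 0.4, -2.2]
grip_width: 0.0088
finger_force: 27.7
```

Emit:
move_arm --plan "0 0 0 0.015 0;0 0 0 0.015 0;0 0 0 0.01 0;0 0 0 0.003 0;0 0 0 0 0;0 0 0 0 0;0 0 0 0 0;0 0 0 0 0;0 0 0 0 0;0 0 0 0 0"

```text
t: 42.8
tool_pos: [0.4953, 0.0027, 0.1411]
eef_rot: [3.141, -0.0, 1.42]
ft_force: [0.2, -0.1, -0.6]
grip_width: 0.0092
finger_force: 27.7
```

```bash
python3 -c "
from h import *
go(.4941,.003,.122,1.422)
axis(1.42)
s=manip.sense()['tool_pos']; u=-np.array([np.cos(1.42),np.sin(1.42)]); f=s[:2]-.0723*u
cell((*f,s[2]-.0496),-1.72,np.radians(46))"
```

```text
t42.8 pos [0.4953 0.0027 0.1411] yaw 1.420 q1 0.00 q6 0.15 w 0.0092 F [ 0.2 -0.1 -0.6]
shift tx 0.0001 ty -0.0012 tz 0.0191 turn -0.002
n 329 tilt deg 39.2 foot origin rel TCP u,v,z [-0.0734  0.0008 -0.05  ] cost 2.9634405001969335 world foot [0.5071 0.0752] z 0.0911
cell n 400 foot [0.5075 0.0746 0.0915] yaw -1.730 tilt 39.0 rms 0.0029
```

Emit:
move_arm --plan "0 0 -0.0012 0.004 0;0 0 0 0.004 0;0 0 0 0.003 0;0 0 0 0.003 0;0 0 0 0.002 0;0 0 0 0 0;0 0 0 0 0;0 0 0 0 0;0 0 0 0 0;0 0 0 0 0"

```text
t: 43.83
tool_pos: [0.4939, 0.0029, 0.1248]
eef_rot: [3.141, -0.0, 1.42]
ft_force: [-0.0, 0.3, -1.3]
grip_width: 0.0088
finger_force: 27.7
```

Emit:
move_arm --plan "0 0 0 0.002 0;0 0 0 0.001 0;0 0 0 0.001 0;0 0 0 0 0;0 0 0 0 0;0 0 0 0 0;0 0 0 0 0;0 0 0 0 0;0 0 0 0 0;0 0 0 0 0"

```text
t: 44.67
tool_pos: [0.4947, 0.0011, 0.122]
eef_rot: [3.139, 0.003, 1.421]
ft_force: [-2.7, -11.5, 12.6]
grip_width: 0.009
finger_force: 29.5
```

The same ledge signature as with cell_left appears (push in +u and up), so I'll ease off and release.

Emit:
move_arm --plan "0 -0.001 0 -0.001 0;0 0 0 0 0;0.03 0 0 0 0;0.03 0 0 0 0;0.03 0 0 0 0;0.03 0 0 0 0;0.04 0 0 -0.01 0;0.04 0 0 -0.02 0;0.04 0 0 -0.025 0;0.04 0 0 -0.025 0"

```text
t: 45.5
tool_pos: [0.4931, 0.0021, 0.2029]
eef_rot: [-3.14, 0.0, 1.42]
ft_force: [-0.5, -0.2, -0.4]
grip_width: 0.0399
finger_force: 0.0
```

Emit:
move_arm --plan "0.075 0 0 -0.02 0;0.075 0 0.03 0 0;0.075 0 0.03 0 0;0.075 0 0.03 0 0;0.075 0 0.03 0 0;0.075 0 0 0 0;0.075 0 0 0 0;0.075 0 0 0 0;0.075 0 0 0 0;0.075 0 0 0 0"

```text
t: 46.33
tool_pos: [0.6113, -0.0159, 0.222]
eef_rot: [-3.141, 0.0, 1.42]
ft_force: [-0.0, 0.2, 0.3]
grip_width: 0.075
finger_force: 0.0
```

```bash
python3 -c "
from h import *
rest((.4977,.0273,-1.7195))
f=cell((.5051,.0762,.072),-1.72,np.pi/4)
go(f[0]-.0036,f[1]-.0245,.077,1.421)"
```

```text
rest [ 0.4975  0.0265 -1.7134] cost 3.69 tool yaw 1.428 valley [0.5029 0.0641] foot [0.5045 0.0755]
cell n 438 foot [0.5072 0.0745 0.0725] yaw -1.730 tilt 44.6 rms 0.0024
t46.5 pos [ 0.6119 -0.016   0.222 ] yaw 1.420 q1 -0.03 q6 0.12 w 0.0752 F [-1.1 -0.1  0.9]
shift tx 0.0491 ty -0.1170 tz 0.1450 turn -0.001
```

Parked properly: tilt 44.6°, foot z .0725. Now I'll regrip by the body.

Emit:
move_arm --plan "0.075 0.0123 -0.0292 0 0;0.075 0.0123 -0.0292 0 0;0.075 0.0123 -0.0292 0 0;0.075 0.0123 -0.0294 0 0;0.075 0 0 0 0;0.075 0 0 0.025 0;0.075 0 0 0.03 0;0.075 0 0 0.03 0;0.075 0 0 0.025 0;0.075 0 0 0.015 0" --force 25

```text
t: 47.37
tool_pos: [0.5028, 0.0499, 0.0944]
eef_rot: [-3.139, 0.001, 1.42]
ft_force: [-0.1, -0.1, -0.2]
grip_width: 0.0752
finger_force: 0.0
```

Emit:
move_arm --plan "0.075 0 0 0.012 0;0.075 0 0 0.008 0;0.075 0 0 0 0;0.015 0 0 0 0;0.015 0 0 0 0;0.015 0 0 0 0;0.015 0 0 0 0;0.015 0 0 0 0;0.015 0 0 0 0;0.015 0 0 0 0"

```text
t: 48.2
tool_pos: [0.504, 0.0503, 0.0775]
eef_rot: [3.141, -0.0, 1.42]
ft_force: [-2.7, 1.1, 6.6]
grip_width: 0.0223
finger_force: 24.1
```

Emit:
move_arm --plan "0.015 0 0 -0.002 0;0.015 0 0 -0.005 0;0.015 0 0 -0.01 0;0.015 0 0 -0.02 0;0.015 0 0 -0.025 0;0.015 0 0 -0.025 0;0.015 0 0 -0.025 0;0.015 0 0 -0.018 0;0.015 0 0 0 0;0.015 0 0 0 0"

```text
t: 49.03
tool_pos: [0.5047, 0.0502, 0.2082]
eef_rot: [3.139, -0.001, 1.42]
ft_force: [0.8, -0.1, -1.7]
grip_width: 0.0224
finger_force: 24.6
```

```bash
python3 -c "
from h import *
s=manip.sense()['tool_pos']
cell((s[0]+.0036,s[1]+.0245,s[2]-.005),-1.725,np.pi/4)
go(.4491,-.2878,.2,3.057)"
```

```text
cell n 261 foot [0.508  0.0734 0.2039] yaw -1.743 tilt 43.2 rms 0.0035
t49.1 pos [0.5033 0.05   0.2061] yaw 1.420 q1 0.10 q6 0.25 w 0.0220 F [-0.9 -0.1 -1.7]
shift tx -0.3421 ty -0.0030 tz 0.0061 turn -1.637
```

Emit:
move_arm --plan "0.015 -0.0311 -0.0003 0 0;0.015 -0.0311 -0.0003 0 0;0.015 -0.0311 -0.0003 0 0;0.015 -0.0311 -0.0003 0 0;0.015 -0.0311 -0.0003 0 0;0.015 -0.0311 -0.0003 0 0;0.015 -0.0311 -0.0003 0 0;0.015 -0.0311 -0.0003 0 0;0.015 -0.0311 -0.0003 0 0;0.015 -0.0311 -0.0003 0 0"

```text
t: 49.97
tool_pos: [0.4531, -0.258, 0.2053]
eef_rot: [-3.139, -0.001, 1.42]
ft_force: [-0.1, 0.3, -1.9]
grip_width: 0.0222
finger_force: 24.6
```

Emit:
move_arm --plan "0.015 -0.0311 -0.0003 0 0;0.015 0 0 0 -0.117;0.015 0 0 0 -0.117;0.015 0 0 0 -0.117;0.015 0 0 0 -0.117;0.015 0 0 0 -0.117;0.015 0 0 0 -0.117;0.015 0 0 0 -0.117;0.015 0 0 0 -0.117;0.015 0 0 0 -0.117"

```text
t: 50.8
tool_pos: [0.4485, -0.2871, 0.2051]
eef_rot: [-3.141, -0.003, 2.479]
ft_force: [0.5, -0.1, -1.7]
grip_width: 0.0221
finger_force: 24.5
```

Emit:
move_arm --plan "0.015 0 0 0 -0.117;0.015 0 0 0 -0.117;0.015 0 0 0 -0.117;0.015 0 0 0 -0.117;0.015 0 0 0 -0.117;0.015 0 0 0.025 0;0.015 0 0 0.025 0;0.015 0 0 0.025 0;0.015 0 0 0.02 0;0.015 0 0 0 0"

```text
t: 51.63
tool_pos: [0.446, -0.2855, 0.1067]
eef_rot: [3.137, -0.008, 3.058]
ft_force: [-1.1, -0.2, -0.7]
grip_width: 0.0222
finger_force: 24.7
```

```bash
python3 -c "
from h import *
go(.4491,-.2879,.052,3.057)
s=manip.sense()['tool_pos']
cell((s[0]-.0243,s[1]+.002,s[2]-.0043),-.085,np.pi/4)"
```

```text
t51.6 pos [ 0.446  -0.2855  0.1067] yaw 3.058 q1 -0.57 q6 -2.06 w 0.0222 F [-1.1 -0.2 -0.7]
shift tx -0.0033 ty -0.0022 tz 0.0547 turn 0.001
cell n 272 foot [ 0.4219 -0.2847  0.1032] yaw -0.060 tilt 45.3 rms 0.0029
```

Emit:
move_arm --plan "0.015 0 -0.001 0.012 0;0.015 0 0 0.012 0;0.015 0 0 0.012 0;0.015 0 0 0.011 0;0.015 0 0 0.003 0;0.015 0 0 0 0;0.015 0 0 0 0;0.015 0 0 0 0;0.015 0 0 0 0;0.015 0 0 0 0"

```text
t: 52.57
tool_pos: [0.4497, -0.2888, 0.0623]
eef_rot: [-3.141, 0.001, 3.058]
ft_force: [-0.9, 0.7, -1.2]
grip_width: 0.0221
finger_force: 24.7
```

Emit:
move_arm --plan "0.015 -0.0038 0 0.0014 0;0.015 -0.0035 0 0.0016 0;0.015 -0.0036 0 0.0021 0;0.015 -0.0032 0 0.0023 0;0.015 -0.0029 0 0.0025 0;0.015 -0.0029 0 0.003 0;0.015 -0.0022 0 0.0027 0;0.015 -0.0023 0 0.003 0;0.015 0 0 0 0;0.015 0 0 0 0"

```text
t: 53.4
tool_pos: [0.4755, -0.2916, 0.0437]
eef_rot: [-3.14, 0.003, 3.059]
ft_force: [3.1, -0.7, 5.2]
grip_width: 0.0223
finger_force: 24.6
```

```bash
python3 -c "
from h import *
go(.474,-.29,.029,3.057)
cell((.440,-.2871,.049),-.085,np.radians(85))"
```

```text
t53.4 pos [ 0.4755 -0.2916  0.0437] yaw 3.059 q1 -0.55 q6 -2.04 w 0.0223 F [ 3.1 -0.7  5.2]
shift tx 0.0016 ty 0.0015 tz 0.0147 turn 0.002
cell n 306 foot [ 0.4382 -0.2844  0.0505] yaw -0.091 tilt 91.3 rms 0.0066
```

The descent ended about 10 mm high, so the foot landed late, too far along. I'll lift a little, go back 17 mm, set down and finish the arc.

Emit:
move_arm --plan "0.015 0 0 -0.006 0;0.015 0 0 -0.006 0;0.015 0.0085 0 0 0;0.015 0.009 0 0 0;0.015 0 0 0.006 0;0.015 0 0 0.006 0;0.015 0 0 0 0;0.015 0 0 0 0;0.015 0 0 0 0;0.015 0 0 0 0"

```text
t: 54.33
tool_pos: [0.4565, -0.2894, 0.0431]
eef_rot: [-3.141, 0.0, 3.058]
ft_force: [1.2, -0.4, 2.8]
grip_width: 0.0223
finger_force: 24.4
```

```bash
python3 -c "
from h import *
go(.474,-.29,.029,3.057)
s=manip.sense()['tool_pos']
cell((s[0]-.0295,s[1]+.002,s[2]+.003),-.085,np.radians(60))"
```

```text
t54.3 pos [ 0.4565 -0.2894  0.0431] yaw 3.058 q1 -0.57 q6 -2.06 w 0.0223 F [ 1.2 -0.4  2.8]
shift tx -0.0175 ty 0.0009 tz 0.0141 turn 0.001
cell n 296 foot [ 0.4293 -0.287   0.0454] yaw -0.090 tilt 55.1 rms 0.0033
```

Emit:
move_arm --plan "0.015 -0.0033 0 0.0019 0;0.015 -0.0032 0 0.0022 0;0.015 -0.003 0 0.0025 0;0.015 -0.0026 0 0.0027 0;0.015 -0.0022 0 0.0028 0;0.015 -0.0019 0 0.0029 0;0.015 0 0 0 0;0.015 0 0 0 0;0.015 0 0 0 0;0.015 0 0 0 0"

```text
t: 55.27
tool_pos: [0.4724, -0.2905, 0.0282]
eef_rot: [-3.141, 0.0, 3.058]
ft_force: [3.8, -1.4, 4.4]
grip_width: 0.0218
finger_force: 24.4
```

```bash
python3 -c "
from h import *
go(.474,-.29,.029,3.057)
cell((.440,-.2871,.049),-.085,np.radians(85))"
```

```text
t55.3 pos [ 0.4724 -0.2905  0.0282] yaw 3.058 q1 -0.55 q6 -2.04 w 0.0218 F [ 3.8 -1.4  4.4]
shift tx -0.0015 ty 0.0007 tz -0.0008 turn 0.001
cell n 402 foot [ 0.4363 -0.2846  0.0486] yaw -0.120 tilt 85.8 rms 0.0046
```

Emit:
move_arm --plan "0.015 0 0 0.001 0;0.015 -0.0015 0 0 0;0.015 -0.0015 0 0 0;0.015 0 0 0 0;0.04 0 0 0 0;0.04 0 0 0 0;0.04 0 0 0 0;0.04 0 0 0 0;0.04 0 0 -0.005 0;0.04 0 0 -0.015 0"

```text
t: 56.2
tool_pos: [0.474, -0.2899, 0.0458]
eef_rot: [3.14, -0.003, 3.058]
ft_force: [-1.1, -0.1, 0.5]
grip_width: 0.0404
finger_force: 0.0
```

Emit:
move_arm --plan "0.04 0 0 -0.03 0;0.04 0 0 -0.035 0;0.04 0 0 -0.04 0;0.04 0 0 -0.04 0;0.04 0.03 0 -0.025 0;0.04 0.03 0 0 0;0.04 0.03 0 0 0;0.04 0.02 0 0 0;0.04 0 0 0 0;0.04 0 0 0 0"

```text
t: 57.03
tool_pos: [0.3652, -0.2817, 0.2178]
eef_rot: [-3.141, 0.001, 3.057]
ft_force: [-0.5, -0.1, 0.3]
grip_width: 0.0401
finger_force: 0.0
```

```bash
python3 -c "
from h import *
cell((.440,-.2871,.049),-.085,np.pi/2)
cell((.446,-.2188,.049),-.085,np.pi/2)
cell((.585,.172,.006),.37,0.02)
go(.585,.1723,.2,.37+np.pi)
c=snap('top')
p=world(c).reshape(-1,3); m=(abs(p[:,0]-.585)<.04)&(abs(p[:,1]-.172)<.04)&(p[:,2]>.1)&(p[:,2]<.125); print(cv2.minAreaRect((p[m][:,:2]*1000).astype(np.float32)))"
```

```text
cell n 691 foot [ 0.4377 -0.2871  0.0485] yaw -0.079 tilt 90.2 rms 0.0044
cell n 748 foot [ 0.4459 -0.2187  0.049 ] yaw -0.077 tilt 90.4 rms 0.0042
cell n 758 foot [0.5842 0.1709 0.0058] yaw 0.395 tilt 0.8 rms 0.0038
t57.3 pos [ 0.3664 -0.2817  0.2169] yaw 3.059 q1 -0.66 q6 -2.15 w 0.0398 F [-0.7  0.1  0.5]
shift tx -0.1803 ty 0.4705 tz 0.0169 turn -0.453
((585.1624755859375, 172.7377166748047), (25.428268432617188, 10.170353889465332), 21.047056198120117)
```

Emit:
move_arm --plan "0.05 -0.0113 0.0294 0 0;0.05 -0.0113 0.0294 0 0;0.05 -0.0113 0.0294 0 0;0.05 -0.0113 0.0294 0 0;0.05 -0.0113 0.0294 0 0;0.05 -0.0113 0.0294 0 0;0.05 -0.0113 0.0294 0 0;0.05 -0.0113 0.0294 0 0;0.05 -0.0113 0.0294 0 0;0.05 -0.0113 0.0294 0 0" --force 25

```text
t: 58.22
tool_pos: [0.5035, 0.0038, 0.2169]
eef_rot: [-3.142, -0.0, 3.059]
ft_force: [0.4, -1.3, -0.8]
grip_width: 0.0501
finger_force: 0.0
```

Emit:
move_arm --plan "0.05 -0.0113 0.0294 0 0;0.05 -0.0113 0.0294 0 0;0.05 -0.0113 0.0294 0 0;0.05 -0.0113 0.0294 0 0;0.05 -0.0113 0.0294 0 0;0.05 -0.0113 0.0294 0 0;0.05 0 0 0 -0.1133;0.05 0 0 0 -0.1133;0.05 0 0 0 -0.1133;0.05 0 0 0 -0.1133"

```text
t: 59.05
tool_pos: [0.5851, 0.1728, 0.2164]
eef_rot: [3.142, -0.001, -2.765]
ft_force: [0.3, -0.1, 0.1]
grip_width: 0.0503
finger_force: 0.0
```

```bash
python3 -c "
from h import *
go(.585,.1723,.083,.37+np.pi)"
```

```text
t59.0 pos [0.5851 0.1728 0.2164] yaw -2.765 q1 0.28 q6 -1.66 w 0.0503 F [ 0.3 -0.1  0.1]
shift tx 0.0002 ty -0.0004 tz 0.1334 turn 0.006
```

Emit:
move_arm --plan "0.05 0 0 0.025 0;0.05 0 0 0.025 0;0.05 0 0 0.025 0;0.05 0 0 0.025 0;0.05 0 0 0.02 0;0.05 0 0 0.0135 0;0.05 0 0 0 0;0.05 0 0 0 0;0 0 0 0 0;0 0 0 0 0"

```text
t: 59.88
tool_pos: [0.586, 0.1724, 0.0848]
eef_rot: [-3.141, 0.002, -2.772]
ft_force: [-0.7, -0.4, 0.6]
grip_width: 0.0271
finger_force: 0.0
```

Emit:
move_arm --plan "0 0 0 0 0;0 0 0 0 0;0 0 0 0 0;0 0 0 0 0;0 0 0 0 0;0 0 0 -0.02 0;0 0 0 -0.03 0;0 0 0 -0.035 0;0 0 0 -0.035 0;0 0 0 -0.035 0"

```text
t: 60.72
tool_pos: [0.5844, 0.1719, 0.24]
eef_rot: [3.141, -0.001, -2.772]
ft_force: [1.7, -0.5, -2.2]
grip_width: 0.0089
finger_force: 25.9
```

```bash
python3 -c "
from h import *
go(.492,-.072,.235,1.42)
rest((.4977,.0273,-1.7195))"
```

```text
t60.7 pos [0.5844 0.1719 0.24  ] yaw -2.772 q1 0.28 q6 -1.66 w 0.0089 F [ 1.7 -0.5 -2.2]
shift tx 0.1743 ty -0.1940 tz 0.0050 turn 2.091
rest [ 0.4974  0.0271 -1.7298] cost 3.08 tool yaw 1.412 valley [0.5034 0.0646] foot [0.5052 0.076 ]
```

Emit:
move_arm --plan "0 0.0194 -0.0216 0 0;0 0.0194 -0.0216 0 0;0 0.0194 -0.0216 0 0;0 0.0194 -0.0216 0 0;0 0.0194 -0.0216 0 0;0 0.0194 -0.0216 0 0;0 0.0194 -0.0216 0 0;0 0.0194 -0.0216 0 0;0 0.0194 -0.0216 0 0;0 0 0 0 0.123"

```text
t: 61.65
tool_pos: [0.4899, -0.0759, 0.2376]
eef_rot: [-3.141, -0.003, -2.892]
ft_force: [0.7, 1.6, -1.3]
grip_width: 0.009
finger_force: 25.9
```

Emit:
move_arm --plan "0 0 0 0 0.123;0 0 0 0 0.123;0 0 0 0 0.123;0 0 0 0 0.123;0 0 0 0 0.123;0 0 0 0 0.123;0 0 0 0 0.123;0 0 0 0 0.123;0 0 0 0 0.123;0 0 0 0 0.123"

```text
t: 62.48
tool_pos: [0.4917, -0.0722, 0.2376]
eef_rot: [-3.14, -0.001, 2.152]
ft_force: [-0.0, -0.3, -2.9]
grip_width: 0.009
finger_force: 25.9
```

Emit:
move_arm --plan "0 0 0 0 0.123;0 0 0 0 0.123;0 0 0 0 0.123;0 0 0 0 0.123;0 0 0 0 0.123;0 0 0 0 0.123;0 0 0 0.025 0;0 0 0 0.03 0;0 0 0 0.03 0;0 0 0 0.025 0"

```text
t: 63.32
tool_pos: [0.4911, -0.0721, 0.1262]
eef_rot: [-3.14, -0.0, 1.42]
ft_force: [0.6, 0.3, -2.1]
grip_width: 0.0089
finger_force: 25.9
```

```bash
python3 -c "
from h import *
go(.492,-.072,.077,1.42)
s=manip.sense()['tool_pos']; cell((s[0],s[1],s[2]-.077),-1.72,0.05)"
```

```text
t63.3 pos [ 0.4911 -0.0721  0.1262] yaw 1.420 q1 -0.15 q6 0.00 w 0.0089 F [ 0.6  0.3 -2.1]
shift tx 0.0002 ty 0.0009 tz 0.0492 turn 0.000
cell n 301 foot [ 0.4919 -0.0705  0.0483] yaw -1.756 tilt 0.8 rms 0.0017
```

Emit:
move_arm --plan "0 0 0 0.015 0;0 0 0 0.015 0;0 0 0 0.01 0;0 0 0 0.006 0;0 0 0 0.004 0;0 0 0 0.002 0;0 0 0 0 0;0 0 0 0 0;0 0 0 0 0;0 0 0 0 0"

```text
t: 64.25
tool_pos: [0.4942, -0.0725, 0.0788]
eef_rot: [3.138, -0.0, 1.42]
ft_force: [-2.6, 1.5, 12.4]
grip_width: 0.0092
finger_force: 28.0
```

Emit:
move_arm --plan "0 -0.008 0 0 0;0 -0.008 0 0 0;0 -0.008 0 0 0;0 -0.008 0 0.001 0;0 -0.008 0 0.001 0;0 -0.008 0 0.0015 0;0 -0.008 0 0.002 0;0 -0.008 0 0.0025 0;0 -0.008 0 0.0025 0;0 -0.004 0 0.0025 0"

```text
t: 65.08
tool_pos: [0.4811, -0.1487, 0.0634]
eef_rot: [3.141, 0.0, 1.42]
ft_force: [-1.4, -1.8, 5.2]
grip_width: 0.0092
finger_force: 26.0
```

Emit:
move_arm --plan "0 -0.004 0 0.001 0;0 -0.004 0 0.001 0;0 -0.004 0 0.001 0;0 -0.004 0 0.001 0;0 -0.003 0 0.0006 0;0 0 0 0 0;0 0 0 0 0;0 0 0 0 0;0 0 0 0 0;0 0 0 0 0"

```text
t: 65.92
tool_pos: [0.4785, -0.1662, 0.0592]
eef_rot: [3.141, 0.0, 1.421]
ft_force: [-0.1, 0.5, 1.8]
grip_width: 0.0091
finger_force: 25.2
```

Emit:
move_arm --plan "0 0 0 -0.01 0;0 0 0 -0.02 0;0 0 0 -0.025 0;0 0 0 -0.03 0;0 0 0 -0.03 0;0 0 0 -0.03 0;0 0 0 -0.01 0;0 0 0 0 0;0 0 0 0 0;0 0 0 0 0"

```text
t: 66.75
tool_pos: [0.4771, -0.1658, 0.2123]
eef_rot: [-3.139, -0.0, 1.421]
ft_force: [-0.3, 0.2, -2.2]
grip_width: 0.0091
finger_force: 24.6
```

```bash
python3 -c "
from h import *
go(.4941,.003,.21,1.422)
axis(1.42)
s=manip.sense()['tool_pos']; u=-np.array([np.cos(1.42),np.sin(1.42)]); f=s[:2]-.0723*u
cell((*f,s[2]-.0496),-1.72,np.radians(46))
rest((.4977,.0273,-1.7195))"
```

```text
t66.8 pos [ 0.4771 -0.1658  0.2123] yaw 1.421 q1 -0.34 q6 -0.19 w 0.0091 F [-0.3  0.2 -2.2]
shift tx 0.1695 ty -0.0085 tz 0.0023 turn -0.001
n 402 tilt deg 37.8 foot origin rel TCP u,v,z [-0.0729  0.0004 -0.0518] cost 1.7787471693769616 world foot [ 0.4885 -0.0938] z 0.1605
cell n 402 foot [ 0.4885 -0.0936  0.1604] yaw -1.713 tilt 37.6 rms 0.0024
rest [ 0.4977  0.0273 -1.7119] cost 3.05 tool yaw 1.430 valley [0.5031 0.0649] foot [0.5047 0.0763]
```

Emit:
move_arm --plan "0 0.0242 -0.0013 0 0;0 0.0242 -0.0013 0 0;0 0.0242 -0.0013 0 0;0 0.0242 -0.0013 0 0;0 0.0242 -0.0013 0 0;0 0.0242 -0.0013 0 0;0 0.0242 -0.0014 0 0;0 0 0 0 0;0 0 0 0.015 0;0 0 0 0.015 0"

```text
t: 67.88
tool_pos: [0.4953, 0.003, 0.1841]
eef_rot: [3.14, -0.0, 1.422]
ft_force: [-0.0, 0.8, -2.8]
grip_width: 0.0089
finger_force: 24.6
```

Emit:
move_arm --plan "0 0 0 0.015 0;0 0 0 0.015 0;0 0 0 0.01 0;0 0 0 0.005 0;0 0 0 0.003 0;0 0 0 0 0;0 0 0 0 0;0 0 0 0 0;0 0 0 0 0;0 0 0 0 0"

```text
t: 68.72
tool_pos: [0.495, 0.0026, 0.1365]
eef_rot: [3.141, -0.0, 1.421]
ft_force: [0.5, 0.3, -2.0]
grip_width: 0.0091
finger_force: 24.6
```

```bash
python3 -c "
from h import *
go(.494,.003,.122,1.422)
s=manip.sense()['tool_pos']; u=-np.array([np.cos(1.42),np.sin(1.42)]); f=s[:2]-.0729*u
cell((*f,s[2]-.05),-1.72,np.radians(42))"
```

```text
t68.7 pos [0.495  0.0026 0.1365] yaw 1.421 q1 0.00 q6 0.15 w 0.0091 F [ 0.5  0.3 -2. ]
shift tx 0.0002 ty -0.0010 tz 0.0145 turn -0.001
cell n 399 foot [0.5062 0.0731 0.0834] yaw -1.711 tilt 36.8 rms 0.0025
```

Emit:
move_arm --plan "0 0.001 -0.001 0.004 0;0 0 0 0.003 0;0 0 0 0.003 0;0 0 0 0.002 0;0 0 0 0.001 0;0 0 0 0 0;0 0 0 0 0;0 0 0 0 0;0 0 0 0 0;0 0 0 0 0"

```text
t: 69.65
tool_pos: [0.4945, 0.0012, 0.1243]
eef_rot: [3.139, 0.004, 1.422]
ft_force: [-4.2, -16.7, 16.6]
grip_width: 0.0087
finger_force: 26.8
```

Emit:
move_arm --plan "0 0 0 0.001 0;0 0 0 0.001 0;0 0 0 0 0;0 0 0 0 0;0 0 0 0 0;0 0 0 0 0;0 0 0 0 0;0 0 0 0 0;0 0 0 0 0;0 0 0 0 0"

```text
t: 70.48
tool_pos: [0.4947, 0.0008, 0.1227]
eef_rot: [3.139, 0.005, 1.422]
ft_force: [-5.0, -19.5, 20.5]
grip_width: 0.0091
finger_force: 28.7
```

Emit:
move_arm --plan "0 -0.0015 0 -0.0015 0;0 0 0 0 0;0.03 0 0 0 0;0.03 0 0 0 0;0.03 0 0 0 0;0.03 0 0 0 0;0.04 0 0 -0.01 0;0.04 0 0 -0.02 0;0.04 0 0 -0.025 0;0.04 0 0 -0.025 0"

```text
t: 71.32
tool_pos: [0.493, 0.0025, 0.2036]
eef_rot: [-3.14, 0.0, 1.421]
ft_force: [0.0, -0.3, -0.1]
grip_width: 0.0398
finger_force: 0.0
```

Emit:
move_arm --plan "0.075 0 0 -0.02 0;0.075 0 0.03 0 0;0.075 0 0.03 0 0;0.075 0 0.03 0 0;0.075 0 0.03 0 0;0.075 0 0 0 0;0.075 0 0 0 0;0.075 0 0 0 0;0.075 0 0 0 0;0.075 0 0 0 0"

```text
t: 72.15
tool_pos: [0.6112, -0.0154, 0.2228]
eef_rot: [-3.141, 0.0, 1.421]
ft_force: [0.7, -0.2, -0.3]
grip_width: 0.075
finger_force: 0.0
```

```bash
python3 -c "
from h import *
rest((.4977,.0273,-1.7195))
f=cell((.5051,.0762,.072),-1.72,np.pi/4)
go(f[0]-.0036,f[1]-.0245,.077,1.421)"
```

```text
rest [ 0.4972  0.0267 -1.7127] cost 3.69 tool yaw 1.429 valley [0.5026 0.0643] foot [0.5042 0.0757]
cell n 442 foot [0.5061 0.0746 0.0725] yaw -1.732 tilt 44.6 rms 0.0026
t72.3 pos [ 0.6118 -0.0156  0.2228] yaw 1.421 q1 -0.03 q6 0.12 w 0.0750 F [ 0.1 -0.2 -0.8]
shift tx 0.0485 ty -0.1179 tz 0.1458 turn -0.000
```

Parked properly again (tilt 44.6°). Same body regrip.

Emit:
move_arm --plan "0.075 0.0121 -0.0295 0 0;0.075 0.0121 -0.0295 0 0;0.075 0.0121 -0.0295 0 0;0.075 0.0121 -0.0295 0 0;0.075 0 0 0 0;0.075 0 0 0.025 0;0.075 0 0 0.03 0;0.075 0 0 0.03 0;0.075 0 0 0.025 0;0.075 0 0 0.015 0" --force 25

```text
t: 73.18
tool_pos: [0.5016, 0.0496, 0.0952]
eef_rot: [-3.139, 0.001, 1.421]
ft_force: [-0.6, -0.3, 0.4]
grip_width: 0.075
finger_force: 0.0
```

Emit:
move_arm --plan "0.075 0 0 0.012 0;0.075 0 0 0.008 0;0.075 0 0 0 0;0.015 0 0 0 0;0.015 0 0 0 0;0.015 0 0 0 0;0.015 0 0 0 0;0.015 0 0 0 0;0.015 0 0 0 0;0.015 0 0 0 0"

```text
t: 74.02
tool_pos: [0.5024, 0.05, 0.0784]
eef_rot: [-3.141, -0.0, 1.42]
ft_force: [-4.3, 0.3, 7.7]
grip_width: 0.0221
finger_force: 24.2
```

Emit:
move_arm --plan "0.015 0 0 -0.002 0;0.015 0 0 -0.005 0;0.015 0 0 -0.01 0;0.015 0 0 -0.02 0;0.015 0 0 -0.025 0;0.015 0 0 -0.025 0;0.015 0 0 -0.025 0;0.015 0 0 -0.018 0;0.015 0 0 0 0;0.015 0 0 0 0"

```text
t: 74.85
tool_pos: [0.5034, 0.0499, 0.2087]
eef_rot: [3.139, -0.001, 1.421]
ft_force: [-0.5, -0.3, -2.5]
grip_width: 0.0223
finger_force: 24.7
```

```bash
python3 -c "
from h import *
s=manip.sense()['tool_pos']
cell((s[0]+.0036,s[1]+.0245,s[2]-.005),-1.725,np.pi/4)
go(.4431,-.3576,.2,3.057)"
```

```text
cell n 264 foot [0.5067 0.0739 0.204 ] yaw -1.704 tilt 44.7 rms 0.0035
t75.0 pos [0.502  0.0498 0.2066] yaw 1.421 q1 0.10 q6 0.25 w 0.0223 F [-0.8 -0.2 -3.1]
shift tx -0.4116 ty 0.0028 tz 0.0066 turn -1.636
```

Emit:
move_arm --plan "0.015 -0.0294 0.0002 0 0;0.015 -0.0294 0.0002 0 0;0.015 -0.0294 0.0002 0 0;0.015 -0.0294 0.0002 0 0;0.015 -0.0294 0.0002 0 0;0.015 -0.0294 0.0002 0 0;0.015 -0.0294 0.0002 0 0;0.015 -0.0294 0.0002 0 0;0.015 -0.0294 0.0002 0 0;0.015 -0.0294 0.0002 0 0"

```text
t: 75.78
tool_pos: [0.4593, -0.2421, 0.2058]
eef_rot: [-3.139, -0.001, 1.42]
ft_force: [0.8, 0.2, -1.2]
grip_width: 0.0221
finger_force: 24.7
```

Emit:
move_arm --plan "0.015 -0.0294 0.0002 0 0;0.015 -0.0294 0.0002 0 0;0.015 -0.0294 0.0002 0 0;0.015 -0.0294 0.0002 0 0;0.015 0 0 0 -0.117;0.015 0 0 0 -0.117;0.015 0 0 0 -0.117;0.015 0 0 0 -0.117;0.015 0 0 0 -0.117;0.015 0 0 0 -0.117"

```text
t: 76.62
tool_pos: [0.443, -0.3569, 0.2055]
eef_rot: [-3.141, -0.003, 2.128]
ft_force: [-0.7, 0.3, -1.8]
grip_width: 0.0223
finger_force: 24.6
```

Emit:
move_arm --plan "0.015 0 0 0 -0.117;0.015 0 0 0 -0.117;0.015 0 0 0 -0.117;0.015 0 0 0 -0.117;0.015 0 0 0 -0.117;0.015 0 0 0 -0.117;0.015 0 0 0 -0.117;0.015 0 0 0 -0.117;0.015 0 0 0.025 0;0.015 0 0 0.025 0"

```text
t: 77.45
tool_pos: [0.444, -0.3577, 0.1565]
eef_rot: [-3.141, 0.001, 3.059]
ft_force: [-0.2, 0.5, -2.1]
grip_width: 0.0225
finger_force: 24.7
```

Emit:
move_arm --plan "0.015 0 0 0.025 0;0.015 0 0 0.02 0;0.015 0 0 0 0;0.015 0 0 0 0;0.015 0 0 0 0;0.015 0 0 0 0;0.015 0 0 0 0;0.015 0 0 0 0;0.015 0 0 0 0;0.015 0 0 0 0"

```text
t: 78.28
tool_pos: [0.4441, -0.3577, 0.113]
eef_rot: [-3.141, 0.001, 3.059]
ft_force: [0.4, 0.6, -0.9]
grip_width: 0.0221
finger_force: 24.8
```

```bash
python3 -c "
from h import *
go(.4432,-.3577,.0485,3.057)
s=manip.sense()['tool_pos']
cell((s[0]-.0243,s[1]+.002,s[2]-.0043),-.085,np.pi/4)"
```

```text
t78.3 pos [ 0.4441 -0.3577  0.113 ] yaw 3.059 q1 -0.68 q6 -2.17 w 0.0221 F [ 0.4  0.6 -0.9]
shift tx 0.0009 ty -0.0001 tz 0.0645 turn 0.002
cell n 287 foot [ 0.4183 -0.3579  0.1082] yaw -0.029 tilt 44.9 rms 0.0025
```

Emit:
move_arm --plan "0.015 -0.001 0 0.013 0;0.015 0 0 0.013 0;0.015 0 0 0.013 0;0.015 0 0 0.013 0;0.015 0 0 0.008 0;0.015 0 0 0.003 0;0.015 0 0 0.0015 0;0.015 0 0 0 0;0.015 0 0 0 0;0.015 0 0 0 0"

```text
t: 79.22
tool_pos: [0.4458, -0.358, 0.0489]
eef_rot: [-3.141, 0.002, 3.058]
ft_force: [2.5, 2.6, 4.1]
grip_width: 0.0225
finger_force: 25.1
```

Emit:
move_arm --plan "0.015 -0.0038 0 0.0014 0;0.015 -0.0035 0 0.0016 0;0.015 -0.0036 0 0.0021 0;0.015 -0.0032 0 0.0023 0;0.015 -0.0029 0 0.0025 0;0.015 -0.0029 0 0.003 0;0.015 -0.0022 0 0.0027 0;0.015 -0.0023 0 0.003 0;0.015 0 0 0 0;0.015 0 0 0 0"

```text
t: 80.05
tool_pos: [0.4695, -0.3596, 0.0292]
eef_rot: [3.142, 0.0, 3.059]
ft_force: [3.5, -0.3, 1.6]
grip_width: 0.0218
finger_force: 24.2
```

```bash
python3 -c "
from h import *
go(.468,-.3598,.029,3.057)
cell((.4342,-.3569,.049),-.085,np.radians(85))"
```

```text
t80.0 pos [ 0.4695 -0.3596  0.0292] yaw 3.059 q1 -0.66 q6 -2.14 w 0.0218 F [ 3.5 -0.3  1.6]
shift tx 0.0014 ty -0.0003 tz 0.0002 turn 0.002
cell n 400 foot [ 0.4312 -0.3521  0.0481] yaw -0.126 tilt 85.3 rms 0.0044
```

Emit:
move_arm --plan "0.015 -0.0015 0 0.0005 0;0.015 -0.0015 0 0 0;0.015 0 0 0 0;0.015 0 0 0 0;0.04 0 0 0 0;0.04 0 0 0 0;0.04 0 0 0 0;0.04 0 0 0 0;0.04 0 0 -0.005 0;0.04 0 0 -0.015 0"

```text
t: 80.98
tool_pos: [0.471, -0.3589, 0.0476]
eef_rot: [3.14, -0.003, 3.058]
ft_force: [-1.0, 0.3, -0.8]
grip_width: 0.0401
finger_force: 0.0
```

Emit:
move_arm --plan "0.04 0 0 -0.03 0;0.04 0 0 -0.035 0;0.04 0 0 -0.04 0;0.04 0 0 -0.04 0;0.04 0.03 0 -0.025 0;0.04 0.03 0 0 0;0.04 0.03 0 0 0;0.04 0.02 0 0 0;0.04 0 0 0 0;0.04 0 0 0 0"

```text
t: 81.82
tool_pos: [0.3621, -0.3509, 0.2196]
eef_rot: [-3.141, 0.001, 3.057]
ft_force: [0.3, -0.9, 0.0]
grip_width: 0.0397
finger_force: 0.0
```

```bash
python3 -c "
from h import *
cell((.4342,-.3569,.049),-.085,np.pi/2)
cell((.440,-.2871,.049),-.085,np.pi/2)
cell((.446,-.2188,.049),-.085,np.pi/2)
go(.652,-.0645,.2,-.2+np.pi)
c=snap('scene');save(c,'s9.png',(190,80,350,220),5)"
```

```text
cell n 644 foot [ 0.4322 -0.3561  0.0485] yaw -0.076 tilt 90.0 rms 0.0043
cell n 704 foot [ 0.4379 -0.2876  0.0485] yaw -0.073 tilt 89.8 rms 0.0046
cell n 744 foot [ 0.4456 -0.2189  0.0488] yaw -0.065 tilt 90.1 rms 0.0043
t82.1 pos [ 0.3632 -0.3508  0.2187] yaw 3.059 q1 -0.77 q6 -2.26 w 0.0397 F [ 0.5 -0.3  0. ]
shift tx -0.2642 ty 0.3090 tz 0.0187 turn 0.118
```

View pics/s9.png

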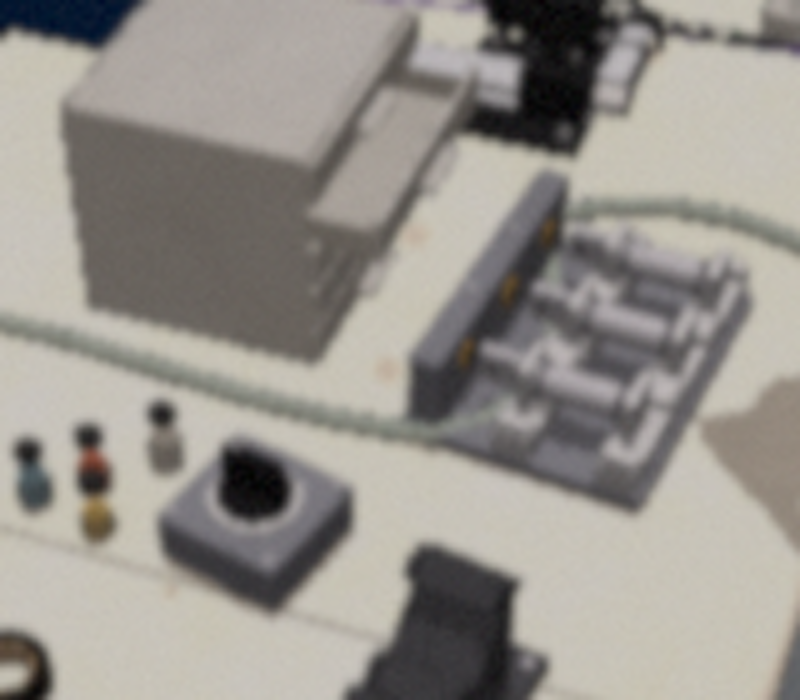

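All three cells lie in their lanes at (640,260), (610,310) and (570,375), tabs at the ports; foot fits are within 2–3 mm of target. Now the switch.

Emit:
move_arm --plan "0.05 -0.0189 0.0221 0 0;0.05 -0.0189 0.0221 0 0;0.05 -0.0189 0.0221 0 0;0.05 -0.0189 0.0221 0 0;0.05 -0.0189 0.0221 0 0;0.05 -0.0189 0.0221 0 0;0.05 -0.0189 0.0221 0 0;0.05 -0.0189 0.0221 0 0;0.05 -0.0189 0.0221 0 0;0.05 -0.0189 0.0221 0 0" --force 40

```text
t: 83.0
tool_pos: [0.5705, -0.1447, 0.2186]
eef_rot: [3.142, -0.0, 3.059]
ft_force: [0.7, -0.6, -0.4]
grip_width: 0.0502
finger_force: 0.0
```

Emit:
move_arm --plan "0.05 -0.0189 0.0221 0 0;0.05 -0.0189 0.0221 0 0;0.05 -0.0189 0.0221 0 0;0.05 -0.0189 0.0221 0 0;0.05 0 0 0 0.119;0.05 0 0 0.025 0;0.05 0 0 0.03 0;0.05 0 0 0.025 0;0.05 0 0 0.02 0;0.05 0 0 0 0"

```text
t: 83.83
tool_pos: [0.6491, -0.0637, 0.114]
eef_rot: [-3.141, -0.007, 2.94]
ft_force: [-0.7, 0.2, -0.4]
grip_width: 0.0499
finger_force: 0.0
```

```bash
python3 -c "
from h import *
go(.652,-.0645,.045,-.205+np.pi)"
```

```text
t83.8 pos [ 0.6491 -0.0637  0.114 ] yaw 2.940 q1 -0.10 q6 -1.47 w 0.0499 F [-0.7  0.2 -0.4]
shift tx -0.0030 ty -0.0002 tz 0.0690 turn 0.003
```

Emit:
move_arm --plan "0.05 0 0 0.015 0;0.05 0 0 0.015 0;0.05 0 0 0.015 0;0.05 0 0 0.015 0;0.05 0 0 0.01 0;0.05 0 0 0.0035 0;0.05 0 0 0 0;0.05 0 0 0 0;0.05 0 0 0 0;0.05 0 0 0 0"

```text
t: 84.67
tool_pos: [0.6526, -0.0644, 0.0464]
eef_rot: [3.141, 0.002, 2.94]
ft_force: [-0.6, 0.2, 0.0]
grip_width: 0.0499
finger_force: 0.0
```

Emit:
move_arm --plan "0 0 0 0 0;0 0 0 0 0;0 0 0 0 0;0 0 0 0 0;0 0 0 0 0;0 0 0 0 0;0 0 0 0 0;0 0 0 0 0;0 0 0 0 0;0 0 0 0 0"

```text
t: 85.5
tool_pos: [0.6518, -0.0659, 0.046]
eef_rot: [-3.14, 0.0, 2.94]
ft_force: [-2.4, -7.8, 4.3]
grip_width: 0.0104
finger_force: 40.8
```

Emit:
move_arm --plan "0 0 0 0 0.1;0 0 0 0 0.1;0 0 0 0 0.1;0 0 0 0 0.1;0 0 0 0 0.1;0 0 0 0 0.1;0 0 0 0 0.1;0 0 0 0 0.1;0 0 0 0 0.1;0 0 0 0 0.1"

```text
t: 86.33
tool_pos: [0.6512, -0.0669, 0.046]
eef_rot: [-3.139, 0.003, 1.936]
ft_force: [-5.6, -12.1, 6.9]
grip_width: 0.0108
finger_force: 41.1
```

Emit:
move_arm --plan "0 0 0 0 0.02;0 0 0 0 0.02;0 0 0 0 0.02;0 0 0 0 0;0 0 0 0 0;0 0 0 0 0;0 0 0 0 0;0 0 0 0 0;0 0 0 0 0;0 0 0 0 0"

```text
t: 87.17
tool_pos: [0.6511, -0.0669, 0.046]
eef_rot: [-3.139, 0.003, 1.881]
ft_force: [-5.4, -11.2, 7.5]
grip_width: 0.0106
finger_force: 41.9
```

```bash
python3 -c "
from h import *
s=manip.sense(); print(s['eef_rot'],s['torque'],s['ft_force'])
c=snap('top'); p=world(c).reshape(-1,3)
go(.652,-.0645,.045,2.94-1)"
```

```text
[-3.13924759e+00  2.97444004e-03  1.88134395e+00] [-2.0127895   0.79676036  0.61402334] [ -5.41509724 -11.17010761   7.53670919]
t87.2 pos [ 0.6511 -0.0669  0.046 ] yaw 1.881 q1 -0.10 q6 -0.41 w 0.0103 F [ -4.8 -12.2   6.5]
shift tx 0.0020 ty 0.0016 tz 0.0010 turn -0.059
```

The torque (0.6 N m) shows the switch held against its stop. Releasing.

Emit:
move_arm --plan "0.08 0 0 0 0;0.08 0 0 0 0;0.08 0 0 0 0;0.08 0 0 0 0;0.08 0 0 0 0;0.08 0 0 0 0;0.08 0 0 0 0;0.08 0 0 0 0;0.08 0 0 -0.02 0;0.08 0 0 -0.03 0"

```text
t: 88.05
tool_pos: [0.6495, -0.064, 0.0929]
eef_rot: [-3.136, -0.002, 1.88]
ft_force: [-0.4, 0.0, -0.2]
grip_width: 0.0803
finger_force: 0.0
```

Emit:
move_arm --plan "0.08 0 0 -0.04 0;0.08 0 0 -0.04 0;0.08 0 0 -0.04 0;0.08 0.035 0 0 0;0.08 0.035 0 0 0;0.08 0.035 0 0 0;0.08 0.035 0 0 0;0.08 0.035 0 0 0;0.08 0 0 0 0;0.08 0 0 0 0"

```text
t: 88.88
tool_pos: [0.5982, 0.104, 0.2155]
eef_rot: [3.141, -0.0, 1.883]
ft_force: [0.3, -0.0, 0.7]
grip_width: 0.0798
finger_force: 0.0
```

Run:
```python
from h import *
go(.652,-.0645,.2,2)
for a in((.434,-.357),(.438,-.2875),(.4456,-.2189)): cell((*a,.049),-.085,np.pi/2)
for n in("top","scene"):
    P=world(snap(n)).reshape(-1,3); d=P-[.652,-.0645,0]; b=P[(np.hypot(d[:,0],d[:,1])<.035)&(P[:,2]>.062)&(P[:,2]<.1)]
    print(n,len(b),cv2.minAreaRect((b[:,:2]*1000).astype(np.float32)) if len(b)>4 else "")
rest((.4977,.0273,-1.7195))
```

```text
t88.9 pos [0.5982 0.104  0.2155] yaw 1.883 q1 0.17 q6 -0.14 w 0.0798 F [ 0.3 -0.   0.7]
shift tx -0.1769 ty -0.0005 tz 0.0155 turn -0.117
cell n 633 foot [ 0.4318 -0.3563  0.0483] yaw -0.072 tilt 89.9 rms 0.0043
cell n 706 foot [ 0.4372 -0.2873  0.0481] yaw -0.084 tilt 89.6 rms 0.0046
cell n 754 foot [ 0.4456 -0.2194  0.049 ] yaw -0.064 tilt 90.3 rms 0.0044
top 50 ((652.1704711914062, -64.52195739746094), (11.573277473449707, 45.3540153503418), 78.61063385009766)
scene 80 ((650.788818359375, -64.06022644042969), (12.146939277648926, 43.87820816040039), 73.69945526123047)
rest [ 0.4976  0.0271 -1.7102] cost 3.19 tool yaw 1.431 valley [0.5029 0.0648] foot [0.5045 0.0761]
```

The switch is back at rest (same angle as at the start), the cells lie flat in their lanes, and the gripper is clear and empty. Handing in.

```bash
python3 -c "
from rig import manip
print(manip.finish_job())"
```

```text
the job is handed in; nothing more can be done
None
```

The job is done and handed in: all three cells were parked on the rest in turn, regripped and laid in their lanes with the tabs to the manifold. The switch was turned to its stop, held and sprang back, at 89 s of the 210 s limit; `finish_job()` gave no verdict, and the wrist force reached about 40 N once, during a failed first try at tilting cell_left.

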